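Prop open the drive case

TASK

Open up the drive case for service: take the remote control off its cover and lay it buttons-up on the cork mat, swing the cover up and all the way back against its stop, flip the orange stay up and over past upright to its stop, then lower the cover gently (never let it drop) until it rests on the stay and let go. Leave the phone on its tripod, the bare drive and the headphone amplifier where they are.

Things in the scene. Friction and masses are not known exactly. Their poses are not given: they have to be found in the camera images.
- case_center (a point): Centre of the drive case, a fixed black open-topped tub 150 (x) by 260 (y) by 70 mm high, 5 mm walls; the point is 35 mm above the desk. Its x axis points from the front (handle) to the back (hinge), z up. Inside, an aluminium drive cage fills the back, from 33 mm behind the centre, up to 48 mm above the desk; in front of it is free down to 13 mm, but for the stay and its bracket
- cover_handle (a point): Centre of the cover's handle, an aluminium round bar 12 mm across, 108 mm long, along the case's y, held 36 mm in front of the cover's front edge by two rods 50 mm either side of its middle. Cover shut: 73.5 mm above the desk, 111 mm in front of the case's centre, 30 mm clear to the case front. Pinched across from above, the bar turns between fingers that stay pointing down
- cover_hinge (a point): Middle of the cover's hinge line, which runs along the case's y on its back rim, 75 mm behind the case's centre and 70.5 mm above the desk. The cover is a slate plate 150 by 260 by 6 mm, 0.3 kg, its underside in line with the hinge. The bar's centre is 186 mm from the hinge along the cover and 3 mm above its underside
- cover (a joint): Angle of the cover, rad: 0 shut, grows as its front edge rises, 1.75 fully open: 10 degrees past upright on its stop, where it stays by its own weight. The hinge is free: below 1.57 the cover falls shut when let go, unless the raised stay is under it; it then rests on the stay at about 0.97
- stay_head (a point): Centre of the stay's round orange head, a disc 20 mm across and 14 mm thick (along the case's x: pinch it that way, from above), at the end of a flat orange bar 10 mm thick. 120 mm from pivot to head centre. Folded, the stay lies level in the case along its y, under the shut cover: head 10 mm in front of the case's centre, 50 mm to its +y, 55 mm above the desk
- stay_pivot (a point): Pivot of the stay, in the case: 10 mm in front of the case's centre, 70 mm to its -y, 55 mm above the desk; axis along the case's x. The head swings about it from the +y side up over the top to the -y side. A bracket 20 mm wide, 55 mm high stands 12 mm behind the pivot
- stay (a joint): Angle of the stay, rad: 0 folded level, 1.57 upright, 1.75 at its stop (leaning 10 degrees to the case's -y side), where it stays. The pivot is nearly free: let go before upright it falls back. Weight 50 g
- remote_center (a point): Centre, half-way up, of the white remote control, 130 (its x) by 40 (its y) by 20 mm high, about 0.11 kg, lying buttons-up on the shut cover (top of the cover 76.5 mm above the desk), roughly across it but turned
- mat_top (a point): Centre of the top face of the cork mat, 160 (its x) by 110 (its y) by 4 mm, fixed flat on the desk left or right of the case; its top is 4 mm above the desk
- tripod_center (a point): Phone held level on a small black tripod, loose, 0.5 kg: on the axis 110 mm above the desk. Feet within 75 mm of the axis; phone 155 mm along its x, 9 mm thick, its top with the clamp 216 mm above the desk. It stands left or right of the case, opposite the mat. Do not disturb
- drive_center (a point): Centre of the bare hard drive, loose, 147 (x) by 102 (y) by 26 mm, 0.65 kg, lying on the desk beside the case towards the back. Do not disturb
- amp_center (a point): Centre of the black headphone amplifier, loose, 120 (x) by 100 (y) by 48 mm with a knob standing 14 mm out at its front, on the desk beside the case towards the back, on the other side from the bare drive. Do not disturb
Mind the look-alikes: they are no part of the job. There is more than one size of the part that bears remote_center; the job needs the largest.

How it is judged:
By the outcome, as a careful person would: the job done as asked, in the order asked, and still so for the second after the job is handed in, with the robot touching nothing.
It also fails if it takes over 72 s, if anything falls off the work surface, if the arm or the gripper's body presses on something with over 40 N, if the wrist force passes 120 N, or if a joint passes its speed limit or range.

ROBOT

A 6-joint arm with a two-finger parallel gripper is mounted at the origin on the work surface. World frame = base frame: x ahead of the robot, y to its left, z up, the work surface at z = 0. Lengths are in m, angles in rad, forces in N, time in s.
With the tool pointing down it reaches from about 0.325 to 0.75 m from the base axis. Payload 7.6 kg.
Tool frame: the origin (TCP) lies midway between the tips of the shut fingers; the grasp point (between the pads) lies 19 mm behind it; z points along the fingers, y is the direction in which the jaws open and shut (so a half turn about z gives the same grasp; the last joint's range is limited). The gripper opens to 85 mm and grips with 20 to 120 N. Pads are 22 mm wide; open, the fingers measure 114 mm over their backs; the gripper's body (76 mm by 85 mm) begins 54 mm behind the grasp point. The pads swing forward as they close: fully open they stand 13 mm farther back than shut.
Start: joints at [-1.337, 0.052, 1.401, -0, 1.689, -0.07], TCP at [0.157, -0.501, 0.231] pointing down, gripper open.
Joint ranges: [-2.9, 2.9], [-0.91, 2.17], [0.12, 2.37], [-1.06, 4.2], [0.26, 2.73], [-2.93, 2.93]. Speed limits (rad/s): [2.57, 2.57, 3.01, 3.14, 3.14, 3.14].

INTERFACE

Orientations are given as a unit quaternion [x, y, z, w].
In Python, from cell import manip gives the robot as it stands.
- The arm moves only by the tool drive_tool, never from a script. Its argument "increments" is a list of rows, each a list of 4 numbers: the shift along the tool's x, y, z normalised to -1 to 1, where 1 is 50 cm, then the turn about the tool's z normalised to -1 to 1, where 1 is 180 degrees. In form: [[x, y, z, turn], ...]. A call has 1 to 10 rows; each row shifts and turns the commanded pose from where the row before left it, along the tool's axes as they then stand; what a row does not reach is not made up. A row lasts 1/12 s, in which the tool goes at most 41.7 mm and 7.16 degrees, less where a joint would pass 70% of its speed; a pose out of reach is approached as far as the arm can. A call with a number of a shift or a turn outside -1 to 1 is refused whole. A call with a gripper value outside its range is refused whole. "fingers" is the finger opening in mm, from 0 to 85.4, set as the call begins (left out, the last holds). The fingers move at their own pace and stop on an object; "newtons" is the grip in N (left out, the last holds). Time passes only in rows, so rows that do not move let the fingers close. It gives the time, the measured TCP pose, the force and the opening at its end, in the units of the state.
- manip.get_obs(): the state, without advancing time (a new reading comes with each control period).
- manip.read_camera(name): name is "side" or "top"; returns the picture (400x640x3 uint8, red, green, blue); there is no depth.
- manip.calibration(name): a dict with "intrinsics" (3x3 intrinsics, pixels), "eye" and "orientation" of the camera in the world. Camera axes: x right, y up, looking along -z (the intrinsics and any distortion apply to the point x, -y, -z); pixel columns grow to the right and rows downward; lengths in m; the calibration is good to about 2 mm. A picture is of the moment at which its call begins. calibration takes no time and is no camera call.
- manip.job_done(): hands the job in, once; it reports no verdict.
Trained networks look in the newest picture that a camera, given by its name, has taken for a name from the list of things; names that differ only in an ending like _2 or _b are one class to them, and where a whole thing is asked for, a point or a joint stands for the part that bears it (a point fixed in the world has none). Each returns a list of dicts, best first, with "score" (0 to 1); they miss things now and then, are a little off and sometimes report something else, mostly with a low value. They report only what shows in the picture. A call takes as long as a camera call. They do not tell look-alikes from the thing itself.
- manip.spot_in(target, camera): "rect" ([centre column, centre row, width, height] in pixels, round what is visible of it).
- manip.tip_of(target, camera): "xy" ([column, row] in pixels: a listed point, or the origin of a listed thing).
The state is a dict: "time": time; "joint_pos": joint angles; "qvel": joint speeds; "joint_efforts": joint torques, N m; "tcp_pos": TCP position; "ee_rot": TCP orientation; "contact_force": force on the tool from outside, world axes, zero at the start; "torque": the same for the moment, N m; "gripper_width": finger opening in m.
Only numpy, scipy, OpenCV 4.12 (cv2) and the standard library are available. Lean on these libraries where they do the work, as an engineer would, in place of code of your own. Each camera call takes 0.05 s, during which the arm holds its last target.

## Working session

There is one attempt and no reset: what is moved stays moved. The work goes in short steps, Python scripts to look and compute and a tool call to move; the robot and the scene stay as the last step left them, time stands still between calls to the robot, and variables do not carry over. Pictures are saved under pics/ and viewed, and the job is handed in when it is done.

Besides the shell and the picture viewer there is one more tool, called after "Emit:" as name(argument=value, ...), one argument or row to a line, values as JSON. drive_tool: Moves the arm, as the interface text tells. Scaled input: -1 to 1 covers 50 cm each way for a shift and 180 degrees each way for a turn. Its arguments: {"type":"object","properties":{"increments":{"type":"array"},"fingers":{"type":"number"},"newtons":{"type":"number"}},"required":["increments"]}

```bash
ls -la; mkdir -p pics
cat > h.py <<'E'
import numpy as np, cv2
from cell import manip
from scipy.spatial.transform import Rotation as R
def rot(o):
    o=np.array(o,float)
    return o if o.shape==(3,3) else R.from_quat(o).as_matrix()
def P(cam):
    c=manip.calibration(cam); K=np.array(c["intrinsics"]); Rm=rot(c["orientation"]); e=np.array(c["eye"])
    D=np.diag([1,-1,-1.])@Rm.T
    return K,D,e
def ray(cam,px):
    K,D,e=P(cam); d=D.T@np.linalg.solve(K,[px[0],px[1],1.]); return e,d/np.linalg.norm(d)
def onz(cam,px,z):
    e,d=ray(cam,px); return e+d*(z-e[2])/d[2]
def tri(obs):
    A=np.zeros((3,3));b=np.zeros(3)
    for cam,px in obs:
        e,d=ray(cam,px);M=np.eye(3)-np.outer(d,d);A+=M;b+=M@e
    X=np.linalg.solve(A,b)
    return X,[float(np.linalg.norm((np.eye(3)-np.outer(ray(c,p)[1],ray(c,p)[1]))@(X-ray(c,p)[0]))) for c,p in obs]
def proj(cam,X):
    K,D,e=P(cam); p=K@(D@(np.array(X)-e)); return p[:2]/p[2]
def snap(cam,name):
    im=manip.read_camera(cam); cv2.imwrite(f"pics/{name}.png",im[:,:,::-1]); return im
E
python3 - <<'E'
from h import *
np.set_printoptions(precision=4,suppress=True)
for c in ("side","top"):
    print(c,manip.calibration(c)); snap(c,c+"0")
    for t in ["case_center","cover_handle","cover_hinge","remote_center","mat_top","tripod_center","drive_center","amp_center"]:
        print(t,[(np.round(r["xy"],1).tolist(),round(r["score"],2)) for r in manip.tip_of(t,c)][:5])
print(manip.get_obs())
E
```

```text
total 12
drwxr-xr-x  3 agent agent 4096 Dec  7 07:13 .
drwxr-xr-x 23 root  root  4096 Dec  7 07:13 ..
drwxr-xr-x  2 agent agent 4096 Dec  7 07:13 pics
side {'intrinsics': array([[491.7109,   0.    , 321.4558],
       [  0.    , 491.7109, 198.1911],
       [  0.    ,   0.    ,   1.    ]]), 'eye': array([0.3095, 0.6367, 0.9534]), 'orientation': array([-0.0543,  0.3127,  0.9367, -0.1479])}
case_center [([305.1, 204.9], 0.92), ([357.5, 205.8], 0.25)]
cover_handle [([354.9, 206.6], 0.71), ([394.4, 130.3], 0.53)]
cover_hinge [([274.3, 187.5], 0.96), ([180.0, 321.1], 0.67)]
remote_center [([303.9, 206.1], 0.95), ([390.1, 197.6], 0.9), ([373.2, 270.5], 0.7)]
mat_top [([392.3, 127.8], 0.71), ([325.8, 320.5], 0.7)]
tripod_center [([325.8, 321.1], 0.65)]
drive_center [([314.6, 105.1], 0.69)]
amp_center [([183.6, 321.1], 0.7)]
top {'intrinsics': array([[418.313 ,   0.    , 320.8069],
       [  0.    , 418.313 , 198.6256],
       [  0.    ,   0.    ,   1.    ]]), 'eye': array([0.3075, 0.0164, 1.1436]), 'orientation': array([-0.073 ,  0.0749,  0.7177, -0.6885])}
case_center []
cover_handle [([325.5, 230.8], 0.61)]
cover_hinge [([312.3, 163.0], 0.66)]
remote_center [([354.1, 257.6], 0.9), ([280.7, 270.2], 0.66)]
mat_top []
tripod_center [([442.3, 151.6], 0.74), ([208.1, 244.5], 0.7)]
drive_center [([439.6, 151.8], 0.59)]
amp_center [([195.0, 147.1], 0.7)]
{'time': 0.9, 'joint_pos': array([-1.3373,  0.0522,  1.4007,  0.    ,  1.6886, -0.0703]), 'qvel': array([-0.0016, -0.0011, -0.0009,  0.0002, -0.0003, -0.001 ]), 'joint_efforts': array([  0.0006, -38.1535, -36.0305,   0.0001,   0.0002,  -0.    ]), 'tcp_pos': array([ 0.1571, -0.501 ,  0.2313]), 'ee_rot': array([0.9885, 0.1513, 0.    , 0.0001]), 'contact_force': array([-0.9419,  0.8943, -0.1178]), 'torque': array([-0.0152,  0.0487,  0.0321]), 'gripper_width': 0.0851987459824917}
```

View pics/side0.png

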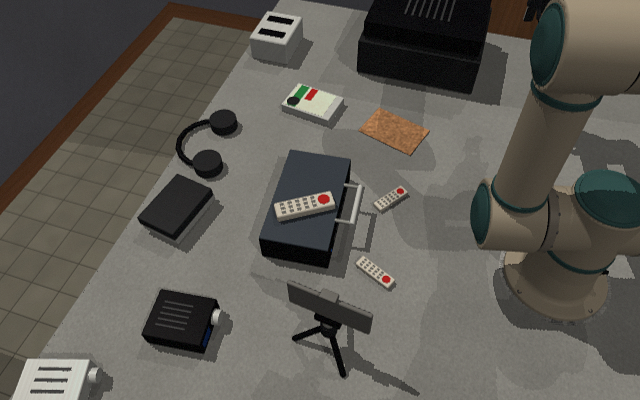

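View pics/top0.png

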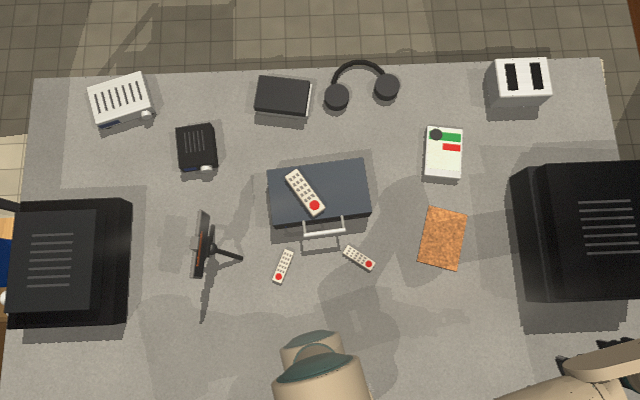

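The side view shows the case around (305,205), with the large remote on its cover at (304,206) and the handle at about (350,205). The mat is at (395,130), the tripod at (326,320), the drive at (313,104) and the amp at (183,320). In the top view the mat is at (442,238). The two small remotes in front of the case are look-alikes.

Run:
```python
from h import *
s=cv2.imread("pics/side0.png")[130:290,230:430]; cv2.imwrite("pics/side0z.png",cv2.resize(s,None,fx=4,fy=3.75,interpolation=2)[:600])
s=cv2.imread("pics/top0.png")[145:295,250:450]; cv2.imwrite("pics/top0z.png",cv2.resize(s,None,fx=4,fy=4,interpolation=2))
np.set_printoptions(precision=4,suppress=True)
for c in("top","side"):
    im=cv2.imread(f"pics/{c}0.png"); hsv=cv2.cvtColor(im,cv2.COLOR_BGR2HSV)
    m=cv2.inRange(hsv,(8,110,90),(20,255,255)); 
    if c=="top": m[:, :380]=0;m[:, 480:]=0;m[:190]=0;m[290:]=0
    else: m[:100]=0;m[160:]=0;m[:,:345]=0;m[:,440:]=0
    cs,_=cv2.findContours(m,0,1); k=max(cs,key=cv2.contourArea)
    h=cv2.convexHull(k)[:,0].astype(np.float32); W=np.array([onz(c,p,.004)[:2] for p in h],np.float32)
    print(c,"mat",cv2.minAreaRect(W*1000))
    m=cv2.inRange(hsv,(0,0,170),(40,60,255))|cv2.inRange(hsv,(0,120,120),(8,255,255))|cv2.inRange(hsv,(172,120,120),(180,255,255))
    m=cv2.morphologyEx(m,cv2.MORPH_CLOSE,np.ones((5,5)))
    cs,_=cv2.findContours(m,0,1)
    for k in cs:
        if cv2.contourArea(k)>100:
            h=cv2.convexHull(k)[:,0].astype(np.float32); 
            for z in (.02,.0965):
                W=np.array([onz(c,p,z)[:2] for p in h],np.float32); print(c,z,h.mean(0),cv2.minAreaRect(W*1000))
for n,a,b in [("rem",(354.1,257.6),0)]: pass
print(tri([("side",(274.3,187.5)),("top",(312.3,163))]), tri([("side",(354.9,206.6)),("top",(325.5,230.8))]))
```

```text
top mat ((427.73236083984375, -317.7965087890625), (108.68461608886719, 159.28799438476562), 72.95010375976562)
top 0.02 [ 68.75   368.6667] ((128.8349151611328, 671.1605224609375), (330.1649169921875, 141.0718994140625), 89.97237396240234)
top 0.0965 [ 68.75   368.6667] ((141.00119018554688, 626.583251953125), (307.6864929199219, 131.46739196777344), 89.97236633300781)
top 0.02 [481.4167 353.25  ] ((113.75315856933594, -369.91033935546875), (177.8750762939453, 252.13893127441406), 11.43619441986084)
top 0.0965 [481.4167 353.25  ] ((126.94622802734375, -343.6090087890625), (165.7649383544922, 234.97271728515625), 11.436188697814941)
top 0.02 [219.5385 297.0769] ((290.4010925292969, 276.2065124511719), (89.61573028564453, 64.21389770507812), 44.51457595825195)
top 0.0965 [219.5385 297.0769] ((291.56756591796875, 258.5185852050781), (83.5144271850586, 59.842079162597656), 44.514617919921875)
top 0.02 [156.5714 290.4286] ((324.1987609863281, 454.349853515625), (43.94243240356445, 74.56471252441406), 11.573721885681152)
top 0.0965 [156.5714 290.4286] ((323.0641784667969, 424.533538818359
[... 5655 characters left out ...]
91406)
side 0.02 [323.2222 104.    ] ((652.8936157226562, -344.9490051269531), (97.22763061523438, 112.77100372314453), 81.49877166748047)
side 0.0965 [323.2222 104.    ] ((624.7496337890625, -264.49334716796875), (89.2591552734375, 103.528564453125), 81.49879455566406)
side 0.02 [277.25    27.8125] ((893.4822998046875, -643.9140014648438), (147.89083862304688, 117.60469818115234), 89.61237335205078)
side 0.0965 [277.25    27.8125] ((845.620361328125, -538.9560546875), (135.7701873779297, 107.96611785888672), 89.61248779296875)
(array([0.6272, 0.0272, 0.094 ]), [0.0006317530097262795, 0.0006317530097264146]) (array([ 0.4496, -0.    ,  0.0617]), [0.0018456176523422411, 0.0018456176523423777])
```

View pics/side0z.png

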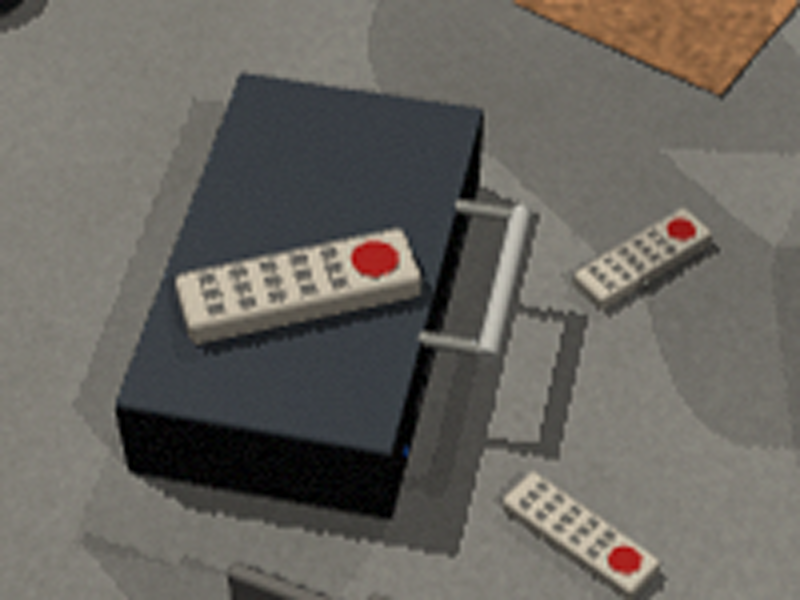

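View pics/top0z.png

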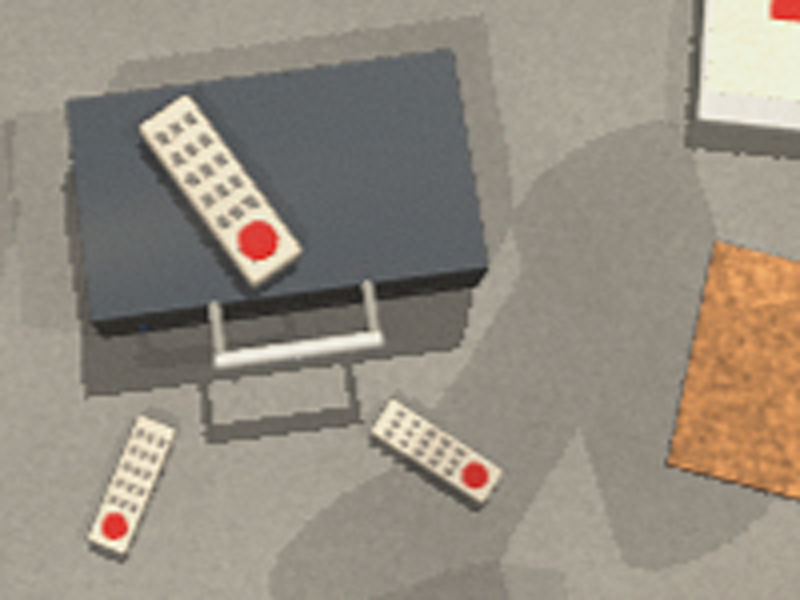

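Run:
```python
from h import *
from scipy.optimize import least_squares
np.set_printoptions(precision=4,suppress=True)
T=[(267,170),(363.75,157.5),(371.75,212),(273,224.5)]
S=[(259.5,238.5),(290.75,149.5),(350.75,159.3),(328.25,250.8)]
# order: side: BL-left? map to case coords: back-left, back-right, front-right, front-left
S=[S[0],S[1],S[2],S[3]]
L=np.array([[75,130],[75,-130],[-75,-130],[-75,130]])/1e3
Th=[((215,360),50),((382,340),-50)]; Sh=[((522,207),-54),((490,350),54)]
def f(p,cams=("top","side"),full=False):
    x,y,a,z=p;c,s=np.cos(a),np.sin(a);o=[]
    for cam in cams:
        for l,q in zip(L,T if cam=="top" else S):
            o+=list(proj(cam,[x+c*l[0]-s*l[1],y+s*l[0]+c*l[1],z])-q)
    return np.array(o)
for cams in (("top","side"),):
    r=least_squares(f,[.53,.02,.1,.0765]); print(r.x,np.degrees(r.x[2]),r.fun.reshape(-1,2))
x,y,a,z=r.x; c,s=np.cos(a),np.sin(a)
W=lambda lx,ly:(x+c*lx-s*ly,y+s*lx+c*ly)
for ly in(-54,0,54):
    X=[*W(-.111,ly/1e3),.0735]; print(ly,X,"top",(proj("top",X)-[250,145])*4,"side",(proj("side",X)-[230,130])*[4,3.75])
```

```text
[0.5556 0.0122 0.094  0.0718] 5.388488310066902 [[-0.0929  0.3458]
 [-0.1946  0.149 ]
 [ 0.8086  0.3791]
 [ 0.2012  1.2879]
 [-0.949  -0.477 ]
 [-0.5842 -0.0738]
 [ 0.1759 -0.0228]
 [-0.5291  0.3638]]
-54 [np.float64(0.45016944266655456), np.float64(-0.05193531881151083), 0.0735] top [382.8998 339.3931] side [521.1975 209.0387]
0 [np.float64(0.4450983952114914), np.float64(0.0018260472212500729), 0.0735] top [299.784  350.6837] side [504.2393 278.9042]
54 [np.float64(0.44002734775642827), np.float64(0.055587413254010974), 0.0735] top [216.4469 362.0044] side [486.2685 352.941 ]
```

Both views agree on the remote, at (0.550, 0.050) with axis 33.6°. The case is at (0.556, 0.012) with yaw 5.4°, and the mat is at (0.4275, -0.318) with its long axis at -17°. Next I'll write a planner helper that prints the move rows.

```bash
cat >> h.py <<'E'
def phi_of(q):
    return np.degrees(np.arctan2(*(R.from_quat(q).as_matrix()[[1,0],0])))
CX,CY,CA=0.5556,0.0122,np.radians(5.39)
def W(lx,ly,z): 
    c,s=np.cos(CA),np.sin(CA); return np.array([CX+c*lx-s*ly,CY+s*lx+c*ly,z])
def rows(pts,phis,start=None):
    """print rows for successive target poses"""
    o=manip.get_obs(); p=np.array(o["tcp_pos"]) if start is None else np.array(start[0]); f=phi_of(o["ee_rot"]) if start is None else start[1]
    out=[]
    for q,g in zip(pts,phis):
        d=np.array(q)-p; a=np.radians(f)
        r=[d[0]*np.cos(a)+d[1]*np.sin(a), d[0]*np.sin(a)-d[1]*np.cos(a), -d[2]]
        t=-((g-f+180)%360-180)/180
        r=np.round(np.array(r+[t*.5])/.5,4); r[3]=round(t,4)
        out.append(r.tolist())
        # exact dead reckoning with rounded numbers
        p=p+.5*np.array([r[0]*np.cos(a)+r[1]*np.sin(a), r[0]*np.sin(a)-r[1]*np.cos(a), -r[2]]); f=f-180*r[3]
    for i in range(0,len(out),10): print(out[i:i+10])
def line(tgt,phi,n=None,step=.038):
    o=manip.get_obs(); p=np.array(o["tcp_pos"]); f=phi_of(o["ee_rot"]); d=np.array(tgt)-p; df=(phi-f+180)%360-180
    print("at",np.round(p,4),round(f,2))
    if n is None: n=int(max(np.ceil(np.linalg.norm(d)/step),np.ceil(abs(df)/7),1))
    rows([p+d*i/n for i in range(1,n+1)],[f+df*i/n for i in range(1,n+1)])
E
python3 - <<'E'
from h import *
line([.55,.05,.20],33.6)
E
```

```text
at [ 0.1571 -0.501   0.2313] 17.41
[[0.06, -0.0454, 0.0035, -0.005], [0.0607, -0.0444, 0.0035, -0.005], [0.0613, -0.0434, 0.0034, -0.005], [0.0621, -0.0425, 0.0035, -0.005], [0.0627, -0.0415, 0.0035, -0.005], [0.0633, -0.0405, 0.0035, -0.005], [0.064, -0.0395, 0.0035, -0.005], [0.0646, -0.0385, 0.0035, -0.005], [0.0652, -0.0375, 0.0034, -0.005], [0.0657, -0.0364, 0.0035, -0.005]]
[[0.0663, -0.0354, 0.0035, -0.005], [0.0669, -0.0344, 0.0035, -0.005], [0.0674, -0.0333, 0.0035, -0.005], [0.068, -0.0323, 0.0034, -0.005], [0.0684, -0.0311, 0.0035, -0.005], [0.0689, -0.0301, 0.0035, -0.0049], [0.0693, -0.0291, 0.0035, -0.005], [0.0698, -0.0279, 0.0035, -0.005]]
```

Emit:
drive_tool(
  increments=[
    [0.06,-0.045,0,-0.005],
    [0.061,-0.044,0,-0.005],
    [0.061,-0.043,0,-0.005],
    [0.062,-0.042,0.003,-0.005],
    [0.063,-0.041,0.003,-0.005],
    [0.063,-0.04,0.003,-0.005],
    [0.064,-0.039,0.003,-0.005],
    [0.065,-0.038,0.003,-0.005],
    [0.065,-0.037,0.003,-0.005],
    [0.066,-0.036,0.003,-0.005],
  ],
  fingers=62,
  newtons=40,
)

```text
time: 1.73
tcp_pos: [0.3771, -0.1953, 0.221]
ee_rot: [0.973, 0.229, 0.0, 0.0]
contact_force: [0.5, -0.0, 0.8]
gripper_width: 0.0621
```

Run:
```python
from h import *
line([.55,.05,.16],33.6)
```

```text
at [ 0.3771 -0.1953  0.221 ] 26.45
[[0.0587, -0.0317, 0.0136, -0.0044], [0.0591, -0.0309, 0.0135, -0.0044], [0.0595, -0.03, 0.0136, -0.0044], [0.0599, -0.0293, 0.0136, -0.0045], [0.0604, -0.0283, 0.0135, -0.0044], [0.0607, -0.0276, 0.0136, -0.0044], [0.0611, -0.0267, 0.0135, -0.0044], [0.0615, -0.0259, 0.0136, -0.0044], [0.0618, -0.025, 0.0136, -0.0044]]
```

Emit:
drive_tool(
  increments=[
    [0.0587,-0.0317,0.0136,-0.0044],
    [0.0591,-0.0309,0.0135,-0.0044],
    [0.0595,-0.03,0.0136,-0.0044],
    [0.06,-0.0293,0.0136,-0.0045],
    [0.0604,-0.0283,0.0135,-0.0044],
    [0.0607,-0.0276,0.0136,-0.0044],
    [0.0611,-0.0267,0.0135,-0.0044],
    [0.0615,-0.026,0.0136,-0.0044],
    [0.0618,-0.025,0.0136,-0.0044],
    [0,0,0,0],
  ],
)

```text
time: 2.57
tcp_pos: [0.5504, 0.0525, 0.1573]
ee_rot: [0.957, 0.291, -0.001, -0.001]
contact_force: [-0.1, -0.3, 0.2]
gripper_width: 0.062
```

Run:
```python
from h import *
line([.55,.05,.081],33.6,n=8)
print(manip.get_obs()["qvel"])
```

```text
at [0.5504 0.0525 0.1573] 33.83
[[-0.0004, 0.0005, 0.0191, 0.0002], [-0.0005, 0.0004, 0.019, 0.0001], [-0.0004, 0.0005, 0.0191, 0.0002], [-0.0005, 0.0004, 0.0191, 0.0001], [-0.0004, 0.0005, 0.019, 0.0002], [-0.0004, 0.0004, 0.0191, 0.0002], [-0.0005, 0.0005, 0.0191, 0.0001], [-0.0004, 0.0004, 0.0191, 0.0002]]
[-0.06886531 -0.07307684  0.05716161 -0.0338592   0.03731021 -0.0525179 ]
```

Emit:
drive_tool(
  increments=[
    [0,0,0.03,0],
    [0,0,0.03,0],
    [0,0,0.03,0],
    [0,0,0.025,0],
    [0,0,0.02,0],
    [0,0,0.015,0],
    [0,0,0.008,0],
    [0,0,0,0],
    [0,0,0,0],
  ],
)

```text
time: 3.32
tcp_pos: [0.5497, 0.0482, 0.0812]
ee_rot: [0.957, 0.289, 0.0, 0.0]
contact_force: [-0.3, -0.3, 0.3]
gripper_width: 0.0622
```

Run:
```python
from h import *
o=manip.get_obs();print(o["tcp_pos"],phi_of(o["ee_rot"]),o["contact_force"])
s=snap("side","side1");cv2.imwrite("pics/side1z.png",cv2.resize(s[110:270,220:420,::-1],None,fx=4,fy=3.75))
```

```text
[0.54971875 0.0482229  0.08121794] 33.54903396486646 [-0.3031542  -0.34525999  0.33359554]
```

View pics/side1z.png

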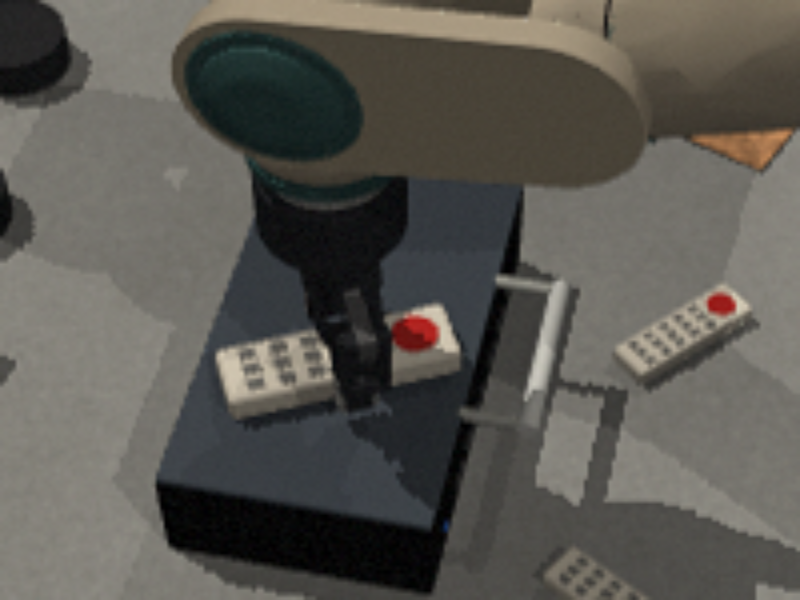

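The finger is beside the remote at about mid-length, straddling it. Closing the gripper.

Emit:
drive_tool(
  increments=[
    [0,0,0,0],
    [0,0,0,0],
    [0,0,0,0],
    [0,0,0,0],
    [0,0,0,0],
    [0,0,0,0],
  ],
  fingers=25,
  newtons=40,
)

```text
time: 3.87
tcp_pos: [0.55, 0.0483, 0.0817]
ee_rot: [0.957, 0.289, 0.001, 0.0]
contact_force: [-1.5, -0.1, 5.2]
gripper_width: 0.039
```

Emit:
drive_tool(
  increments=[
    [0,0,-0.01,0],
    [0,0,-0.03,0],
    [0,0,-0.04,0],
    [0,0,-0.04,0],
    [0,0,-0.04,0],
    [0,0,-0.04,0],
    [0,0,0,0],
  ],
)

```text
time: 4.45
tcp_pos: [0.5509, 0.0483, 0.1851]
ee_rot: [0.957, 0.289, 0.003, 0.001]
contact_force: [0.2, 0.3, -0.7]
gripper_width: 0.0386
```

Run:
```python
from h import *
o=manip.get_obs();print(o["tcp_pos"],phi_of(o["ee_rot"]),o["contact_force"],o["gripper_width"])
line([.4275,-.318,.15],-17.05)
s=snap("side","side2");cv2.imwrite("pics/side2z.png",cv2.resize(s[110:270,220:420,::-1],None,fx=3,fy=3))
```

```text
[0.55092965 0.04834472 0.18505137] 33.55463582436308 [ 0.20254076  0.31965448 -0.67861792] 0.03864893235183973
at [0.5509 0.0483 0.1851] 33.55
[[-0.0555, 0.0431, 0.0064, 0.0256], [-0.0519, 0.0474, 0.0063, 0.0255], [-0.0479, 0.0515, 0.0064, 0.0256], [-0.0436, 0.0551, 0.0064, 0.0255], [-0.0391, 0.0584, 0.0064, 0.0256], [-0.0343, 0.0614, 0.0063, 0.0255], [-0.0292, 0.0639, 0.0064, 0.0256], [-0.024, 0.066, 0.0064, 0.0256], [-0.0186, 0.0678, 0.0064, 0.0255], [-0.0132, 0.0691, 0.0063, 0.0256]]
[[-0.0075, 0.0698, 0.0064, 0.0255]]
```

View pics/side2z.png

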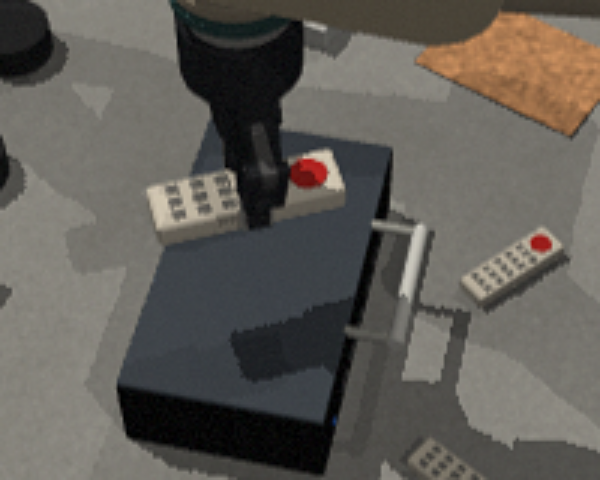

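The remote is lifted clear of the cover, gripped near its middle and level.

Emit:
drive_tool(
  increments=[
    [-0.0555,0.0431,0.006,0.0255],
    [-0.052,0.0474,0.006,0.0255],
    [-0.048,0.0515,0.006,0.0255],
    [-0.0436,0.055,0.006,0.0255],
    [-0.039,0.0584,0.006,0.0255],
    [-0.0343,0.0614,0.006,0.0255],
    [-0.0292,0.064,0.006,0.0255],
    [-0.024,0.066,0.006,0.0255],
    [-0.0186,0.0678,0.006,0.0255],
    [-0.0132,0.069,0.006,0.0255],
  ],
)

```text
time: 5.33
tcp_pos: [0.4358, -0.2858, 0.1484]
ee_rot: [0.994, -0.11, -0.001, -0.001]
contact_force: [1.0, -0.8, -1.8]
gripper_width: 0.0391
```

Emit:
drive_tool(
  increments=[
    [-0.0075,0.07,0.006,0.0255],
    [0,0,0,0],
    [0,0,0,0],
  ],
)

```text
time: 5.58
tcp_pos: [0.4248, -0.3189, 0.1453]
ee_rot: [0.989, -0.149, -0.002, -0.001]
contact_force: [0.3, -0.2, -0.3]
gripper_width: 0.0389
```

Run:
```python
from h import *
np.set_printoptions(precision=4,suppress=True)
o=manip.get_obs();print(o["tcp_pos"],phi_of(o["ee_rot"]),o["contact_force"],o["gripper_width"])
line([.4275,-.318,.03],-17.05,n=6)
s=snap("side","side3");cv2.imwrite("pics/side3z.png",cv2.resize(s[50:210,300:500,::-1],None,fx=3,fy=3))
s=snap("top","top3");cv2.imwrite("pics/top3z.png",cv2.resize(s[160:320,350:550,::-1],None,fx=3,fy=3))
```

```text
[ 0.4248 -0.3189  0.1453] -17.102980730885346 [ 0.293  -0.2315 -0.3284] 0.03889568004854663
at [ 0.4248 -0.3189  0.1453] -17.1
[[0.0008, -0.0006, 0.0384, -0.0], [0.0008, -0.0005, 0.0384, -0.0001], [0.0007, -0.0006, 0.0385, -0.0], [0.0008, -0.0006, 0.0384, -0.0001], [0.0008, -0.0005, 0.0384, -0.0], [0.0008, -0.0006, 0.0384, -0.0001]]
```

View pics/side3z.png

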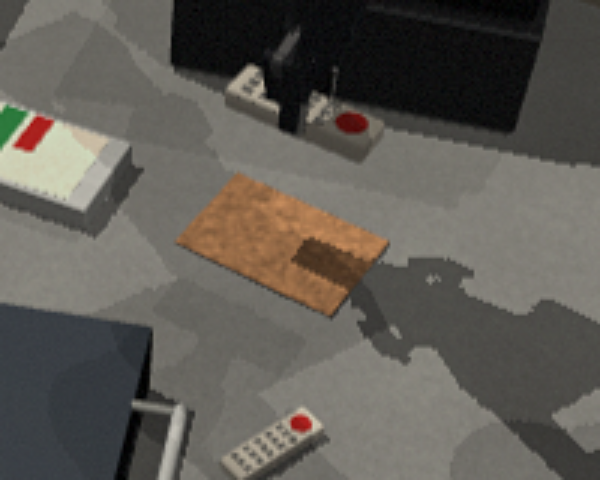

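View pics/top3z.png

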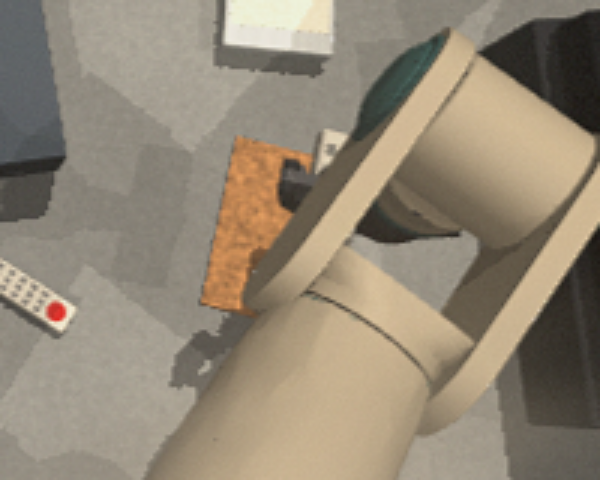

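Emit:
drive_tool(
  increments=[
    [0.001,0,0.04,0],
    [0.001,0,0.05,0],
    [0.001,0,0.05,0],
    [0,0,0.045,0],
    [0,0,0.035,0],
    [0,0,0.025,0],
    [0,0,0.015,0],
    [0,0,0.008,0],
    [0,0,0,0],
    [0,0,0,0],
  ],
)

```text
time: 6.52
tcp_pos: [0.4283, -0.3189, 0.0147]
ee_rot: [0.989, -0.147, 0.001, 0.0]
contact_force: [0.4, -0.3, -0.9]
gripper_width: 0.0389
```

Emit:
drive_tool(
  increments=[
    [0,0,0.004,0],
    [0,0,0.003,0],
    [0,0,0.002,0],
    [0,0,0,0],
  ],
)

```text
time: 6.85
tcp_pos: [0.4277, -0.3188, 0.0093]
ee_rot: [0.989, -0.147, 0.0, 0.0]
contact_force: [0.1, 0.1, -1.9]
gripper_width: 0.0391
```

Run:
```python
from h import *
np.set_printoptions(precision=4,suppress=True)
o=manip.get_obs();print(o["tcp_pos"],phi_of(o["ee_rot"]),o["contact_force"],o["gripper_width"])
s=snap("side","side4");cv2.imwrite("pics/side4z.png",cv2.resize(s[70:190,320:470,::-1],None,fx=4,fy=4))
```

```text
[ 0.4277 -0.3188  0.0093] -16.94464186726985 [ 0.0869  0.1293 -1.8748] 0.0390890394544931
```

View pics/side4z.png

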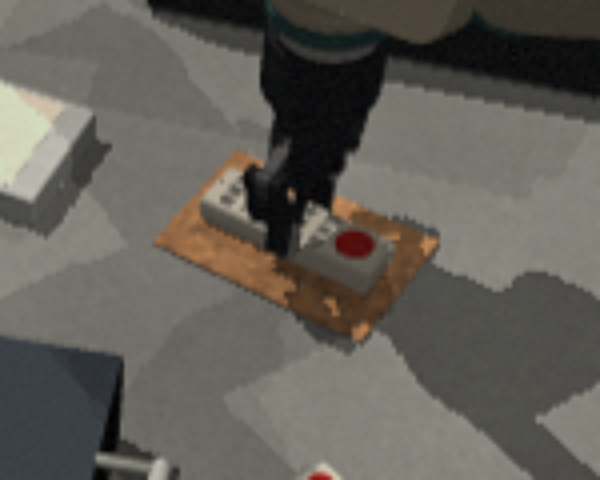

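Emit:
drive_tool(
  increments=[
    [0,0,0.002,0],
    [0,0,0,0],
    [0,0,0,0],
  ],
)

```text
time: 7.15
tcp_pos: [0.4279, -0.3189, 0.0092]
ee_rot: [0.989, -0.147, 0.0, 0.0]
contact_force: [-2.2, 1.7, 5.0]
gripper_width: 0.0393
```

Emit:
drive_tool(
  increments=[
    [0,0,0.002,0],
    [0,0,0,0],
    [0,0,0,0],
  ],
)

```text
time: 7.4
tcp_pos: [0.4281, -0.3191, 0.0092]
ee_rot: [0.989, -0.147, 0.0, 0.0]
contact_force: [-5.0, 4.6, 11.6]
gripper_width: 0.039
```

Contact is confirmed, so I'll release the remote and retreat.

Emit:
drive_tool(
  increments=[
    [0,0,-0.002,0],
    [0,0,0,0],
    [0,0,0,0],
    [0,0,0,0],
    [0,0,0,0],
  ],
  fingers=60,
)

```text
time: 7.82
tcp_pos: [0.4277, -0.3187, 0.0081]
ee_rot: [0.989, -0.147, -0.0, -0.0]
contact_force: [-0.2, 0.3, -0.4]
gripper_width: 0.0601
```

Emit:
drive_tool(
  increments=[
    [0,0,-0.02,0],
    [0,0,-0.05,0],
    [0,0,-0.08,0],
    [0,0,-0.08,0],
    [0,0,-0.08,0],
    [0,0,-0.05,0],
  ],
)

```text
time: 8.32
tcp_pos: [0.4284, -0.3193, 0.194]
ee_rot: [0.989, -0.147, 0.003, 0.002]
contact_force: [0.2, 0.1, 1.0]
gripper_width: 0.0595
```

Run:
```python
from h import *
np.set_printoptions(precision=4,suppress=True)
s=snap("side","side5");cv2.imwrite("pics/side5z.png",cv2.resize(s[70:190,320:470,::-1],None,fx=4,fy=4))
H=W(-.111,0,.16);print(H); line(H,95.4)
```

```text
[0.4451 0.0018 0.16  ]
at [ 0.4297 -0.3203  0.1985] -16.93
[[-0.0093, -0.0368, 0.0045, -0.0367], [-0.005, -0.0376, 0.0046, -0.0367], [-0.0007, -0.0379, 0.0045, -0.0367], [0.0037, -0.0378, 0.0045, -0.0367], [0.0081, -0.037, 0.0046, -0.0368], [0.0122, -0.036, 0.0045, -0.0367], [0.0163, -0.0342, 0.0045, -0.0367], [0.0202, -0.0321, 0.0045, -0.0367], [0.0237, -0.0297, 0.0046, -0.0367], [0.0269, -0.0267, 0.0045, -0.0367]]
[[0.0299, -0.0234, 0.0045, -0.0367], [0.0323, -0.0198, 0.0046, -0.0367], [0.0344, -0.016, 0.0045, -0.0367], [0.0361, -0.0119, 0.0045, -0.0367], [0.0371, -0.0077, 0.0046, -0.0368], [0.0378, -0.0033, 0.0045, -0.0367], [0.0379, 0.001, 0.0045, -0.0367]]
```

View pics/side5z.png

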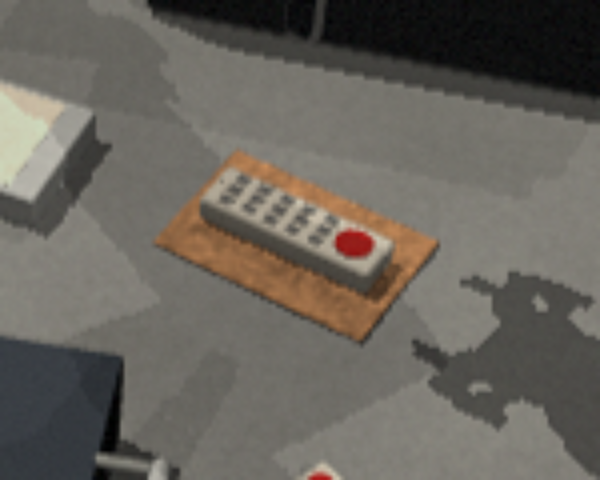

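The remote lies centred on the mat, buttons up. Next is the handle.

Emit:
drive_tool(
  increments=[
    [-0.0093,-0.0368,0.0045,-0.0367],
    [-0.005,-0.0376,0.0045,-0.0367],
    [-0.0007,-0.038,0.0045,-0.0367],
    [0.0037,-0.0378,0.0045,-0.0367],
    [0.008,-0.037,0.0045,-0.0367],
    [0.0122,-0.036,0.0045,-0.0367],
    [0.0163,-0.0342,0.0045,-0.0367],
    [0.0202,-0.032,0.0045,-0.0367],
    [0.0237,-0.0297,0.0045,-0.0367],
    [0.027,-0.0267,0.0045,-0.0367],
  ],
  fingers=24,
)

```text
time: 9.2
tcp_pos: [0.4367, -0.1282, 0.166]
ee_rot: [0.908, 0.418, 0.0, 0.0]
contact_force: [-0.2, -0.3, 0.2]
gripper_width: 0.024
```

Emit:
drive_tool(
  increments=[
    [0.03,-0.0234,0.0045,-0.0367],
    [0.0323,-0.0198,0.0045,-0.0367],
    [0.0344,-0.016,0.0045,-0.0367],
    [0.036,-0.012,0.0045,-0.0367],
    [0.037,-0.0077,0.0045,-0.0367],
    [0.0378,-0.0033,0.0045,-0.0367],
    [0.038,0.001,0.0045,-0.0367],
    [0,0,0,0],
    [0,0,0,0],
    [0,0,0,0],
  ],
)

```text
time: 10.03
tcp_pos: [0.4433, 0.003, 0.1503]
ee_rot: [0.674, 0.739, -0.0, 0.0]
contact_force: [0.4, 0.6, 0.9]
gripper_width: 0.0242
```

Run:
```python
from h import *
np.set_printoptions(precision=4,suppress=True)
line(W(-.111,0,.11),95.39,n=3)
```

```text
at [0.4433 0.003  0.1503] 95.24
[[-0.0009, 0.0011, 0.0269, -0.0003], [-0.001, 0.0012, 0.0268, -0.0003], [-0.0009, 0.0011, 0.0269, -0.0002]]
```

Emit:
drive_tool(
  increments=[
    [-0.001,0.002,0.035,0],
    [-0.001,0.002,0.035,0],
    [0,0,0.02,0],
    [0,0,0,0],
    [0,0,0,0],
  ],
)

```text
time: 10.45
tcp_pos: [0.4452, 0.0021, 0.105]
ee_rot: [0.674, 0.739, -0.0, -0.0]
contact_force: [-0.6, 0.2, 0.0]
gripper_width: 0.0242
```

Run:
```python
from h import *
np.set_printoptions(precision=4,suppress=True)
line(W(-.111,0,.06),95.39,n=5)
s=snap("side","side6");cv2.imwrite("pics/side6z.png",cv2.resize(s[130:280,270:420,::-1],None,fx=4,fy=4))
```

```text
at [0.4452 0.0021 0.105 ] 95.27
[[-0.0001, -0.0, 0.018, -0.0001], [-0.0002, -0.0001, 0.018, -0.0002], [-0.0001, -0.0, 0.018, -0.0001], [-0.0002, -0.0001, 0.0181, -0.0001], [-0.0001, -0.0, 0.018, -0.0002]]
```

View pics/side6z.png

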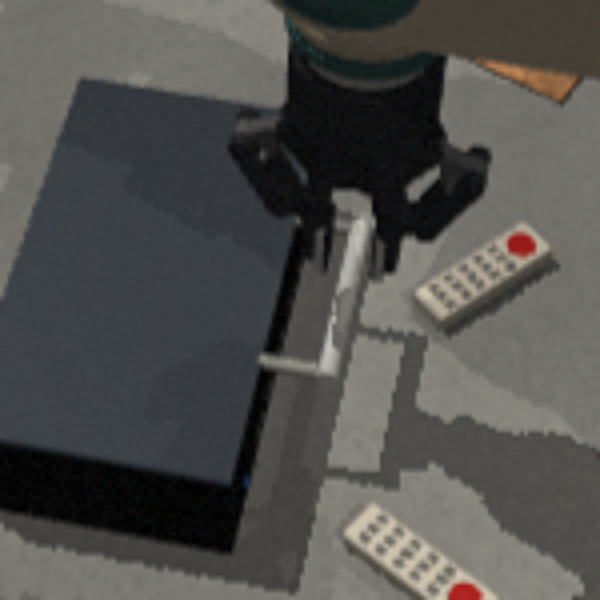

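The fingers straddle the bar at its middle, one of them in the gap to the case. Descending.

Emit:
drive_tool(
  increments=[
    [0,0,0.025,0],
    [0,0,0.025,0],
    [0,0,0.02,0],
    [0,0,0.015,0],
    [0,0,0.005,0],
    [0,0,0,0],
    [0,0,0,0],
  ],
)

```text
time: 11.08
tcp_pos: [0.4456, 0.0026, 0.0605]
ee_rot: [0.673, 0.739, 0.0, 0.0]
contact_force: [-0.6, 0.1, 1.3]
gripper_width: 0.0239
```

Emit:
drive_tool(
  increments=[
    [0,0,0,0],
    [0,0,0,0],
    [0,0,0,0],
    [0,0,0,0],
  ],
  fingers=4,
  newtons=25,
)

```text
time: 11.42
tcp_pos: [0.4465, 0.0027, 0.0609]
ee_rot: [0.673, 0.739, 0.001, 0.001]
contact_force: [5.7, 1.4, -1.3]
gripper_width: 0.0106
```

```bash
cat >> h.py <<'E'
def bar(th):
    x=.075-.186*np.cos(th)+.003*np.sin(th); z=.0705+.186*np.sin(th)+.003*np.cos(th)
    return W(x,0,z)
def arc(t0,t1,n,dz,off=(0,0)):
    T=np.linspace(t0,t1,n+1); f=phi_of(manip.get_obs()["ee_rot"])
    q=[bar(t)+[off[0],off[1],dz] for t in T]
    rows(q[1:],[f]*n,start=(q[0],f))
E
python3 - <<'E'
from h import *
np.set_printoptions(precision=4,suppress=True)
o=manip.get_obs();print(o["tcp_pos"],phi_of(o["ee_rot"]),o["contact_force"],o["gripper_width"],W(-.111,0,.0735))
arc(0,.3,7,0); arc(.3,1.75,30,0)
E
```

```text
[0.4465 0.0027 0.0609] 95.36522567793683 [ 5.6799  1.3833 -1.2719] 0.010557786588972218 [0.4451 0.0018 0.0735]
[[0.0, 0.0006, -0.0159, -0.0], [0.0, 0.0013, -0.0159, -0.0], [0.0, 0.0019, -0.0158, -0.0], [0.0, 0.0027, -0.0158, -0.0], [0.0, 0.0033, -0.0156, -0.0], [0.0, 0.004, -0.0154, -0.0], [0.0, 0.0046, -0.0153, -0.0]]
[[0.0, 0.006, -0.0169, -0.0], [0.0, 0.0068, -0.0167, -0.0], [0.0, 0.0076, -0.0163, -0.0], [0.0, 0.0084, -0.0159, -0.0], [0.0, 0.0092, -0.0155, -0.0], [0.0, 0.0098, -0.015, -0.0], [0.0, 0.0106, -0.0145, -0.0], [0.0, 0.0113, -0.014, -0.0], [0.0, 0.012, -0.0134, -0.0], [0.0, 0.0126, -0.0129, -0.0]]
[[0.0, 0.0132, -0.0122, -0.0], [0.0001, 0.0137, -0.0116, -0.0], [-0.0, 0.0143, -0.0109, -0.0], [-0.0, 0.0148, -0.0101, -0.0], [-0.0, 0.0153, -0.0095, -0.0], [-0.0, 0.0158, -0.0087, -0.0], [-0.0, 0.0161, -0.0079, -0.0], [-0.0, 0.0165, -0.0072, -0.0], [-0.0, 0.0168, -0.0063, -0.0], [0.0, 0.0171, -0.0056, -0.0]]
[[0.0, 0.0174, -0.0046, -0.0], [0.0, 0.0176, -0.0039, -0.0], [0.0, 0.0177, -0.003, -0.0], [0.0, 0.0178, -0.0021, -0.0], [0.0, 0.018, -0.0013, -0.0], [0.0001, 0.018, -0.0004, -0.0], [-0.0, 0.0179, 0.0005, -0.0], [-0.0, 0.018, 0.0013, -0.0], [-0.0, 0.0178, 0.0022, -0.0], [-0.0, 0.0177, 0.0031, -0.0]]
```

Emit:
drive_tool(
  increments=[
    [0,0.0006,-0.016,0],
    [0,0.0013,-0.016,0],
    [0,0.002,-0.016,0],
    [0,0.0027,-0.0158,0],
    [0,0.0033,-0.0156,0],
    [0,0.004,-0.0154,0],
    [0,0.0046,-0.0153,0],
  ],
)

```text
time: 12.0
tcp_pos: [0.4562, 0.0036, 0.1159]
ee_rot: [0.673, 0.739, 0.002, 0.002]
contact_force: [14.0, 1.0, -7.1]
gripper_width: 0.0108
```

Emit:
drive_tool(
  increments=[
    [0,0.006,-0.017,0],
    [0,0.0068,-0.0167,0],
    [0,0.0076,-0.0163,0],
    [0,0.0084,-0.016,0],
    [0,0.0092,-0.0155,0],
    [0,0.0098,-0.015,0],
    [0,0.0106,-0.0145,0],
    [0,0.0113,-0.014,0],
    [0,0.012,-0.0134,0],
    [0,0.0126,-0.013,0],
  ],
)

```text
time: 12.83
tcp_pos: [0.5019, 0.008, 0.1894]
ee_rot: [0.673, 0.739, -0.0, -0.0]
contact_force: [5.6, 0.0, -9.5]
gripper_width: 0.0105
```

Run:
```python
from h import *
np.set_printoptions(precision=4,suppress=True)
o=manip.get_obs();print(o["tcp_pos"],phi_of(o["ee_rot"]),o["contact_force"],o["gripper_width"],bar(.3+1.45/3)-[0,0,.0128])
s=snap("side","side7");cv2.imwrite("pics/side7z.png",cv2.resize(s[100:280,230:430,::-1],None,fx=3,fy=3))
```

```text
[0.5019 0.008  0.1894] 95.36912679490163 [ 5.5712  0.0065 -9.4669] 0.010485425290752972 [0.5012 0.0071 0.1911]
```

View pics/side7z.png

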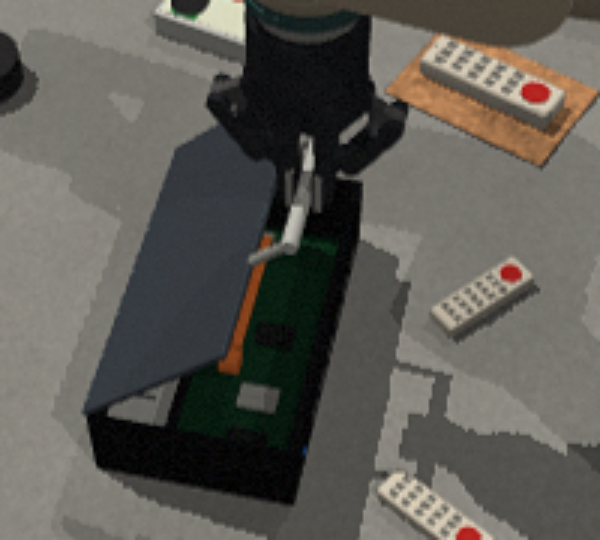

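The cover is at about 0.78 rad with the bar held, and the orange stay shows below it. Continuing the arc.

Emit:
drive_tool(
  increments=[
    [0,0.0132,-0.0122,0],
    [0,0.0137,-0.0116,0],
    [0,0.0143,-0.011,0],
    [0,0.0148,-0.01,0],
    [0,0.0153,-0.0095,0],
    [0,0.0158,-0.0087,0],
    [0,0.016,-0.008,0],
    [0,0.0165,-0.0072,0],
    [0,0.0168,-0.0063,0],
    [0,0.017,-0.0056,0],
  ],
)

```text
time: 13.72
tcp_pos: [0.5776, 0.0153, 0.2364]
ee_rot: [0.673, 0.739, -0.0, -0.0]
contact_force: [-2.8, 1.9, 1.2]
gripper_width: 0.0109
```

Emit:
drive_tool(
  increments=[
    [0,0.0174,-0.0046,0],
    [0,0.0176,-0.004,0],
    [0,0.0177,-0.003,0],
    [0,0.0178,-0.002,0],
    [0,0.018,-0.0013,0],
    [0,0.018,-0.0004,0],
    [0,0.018,0.0005,0],
    [0,0.018,0.0013,0],
    [0,0.0178,0.0022,0],
    [0,0.0177,0.003,0],
  ],
)

```text
time: 14.55
tcp_pos: [0.6666, 0.0238, 0.2405]
ee_rot: [0.673, 0.74, -0.0, -0.0]
contact_force: [-0.7, 1.5, 5.9]
gripper_width: 0.0106
```

Emit:
drive_tool(
  increments=[
    [0,0,0,0],
    [0,0,0,0],
  ],
)

```text
time: 14.72
tcp_pos: [0.6667, 0.0237, 0.2404]
ee_rot: [0.673, 0.74, 0.0, 0.0]
contact_force: [0.9, 1.7, 2.0]
gripper_width: 0.011
```

Run:
```python
from h import *
np.set_printoptions(precision=4,suppress=True)
o=manip.get_obs();print(o["tcp_pos"],phi_of(o["ee_rot"]),o["contact_force"],o["gripper_width"],bar(1.75)-[0,0,.0128])
s=snap("side","side8");cv2.imwrite("pics/side8z.png",cv2.resize(s[60:260,200:420,::-1],None,fx=3,fy=3))
```

```text
[0.6667 0.0237 0.2404] 95.38905397881574 [0.8642 1.6903 2.039 ] 0.011018717506869289 [0.6662 0.0226 0.2402]
```

View pics/side8z.png

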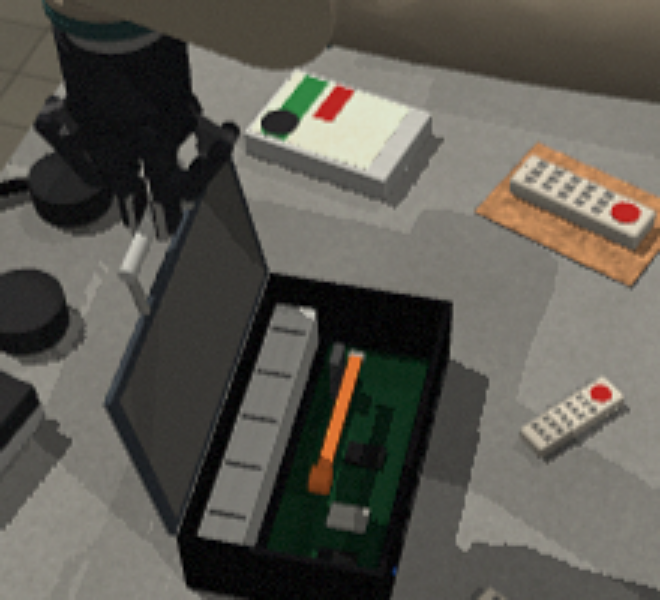

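The cover is back at its stop, within a hair. I'll nudge it a little further, then release.

Emit:
drive_tool(
  increments=[
    [0,0.005,0.001,0],
    [0,0,0,0],
    [0,0,0,0],
  ],
)

```text
time: 15.02
tcp_pos: [0.6678, 0.0238, 0.2402]
ee_rot: [0.673, 0.74, -0.001, -0.001]
contact_force: [-6.8, 1.5, 4.9]
gripper_width: 0.0106
```

Emit:
drive_tool(
  increments=[
    [0,0,0,0],
    [0,0,0,0],
    [0,0,0,0],
  ],
  fingers=26,
)

```text
time: 15.27
tcp_pos: [0.6688, 0.0234, 0.2389]
ee_rot: [0.673, 0.739, -0.0, -0.0]
contact_force: [0.2, -0.1, -0.5]
gripper_width: 0.0257
```

Emit:
drive_tool(
  increments=[
    [0,0,-0.02,0],
    [0,0,-0.04,0],
    [0,0,-0.04,0],
    [0,0,-0.02,0],
    [0,0,0,0],
  ],
)

```text
time: 15.68
tcp_pos: [0.6696, 0.0236, 0.3033]
ee_rot: [0.673, 0.739, 0.002, 0.002]
contact_force: [-0.0, 0.4, 0.9]
gripper_width: 0.0254
```

Run:
```python
from h import *
np.set_printoptions(precision=4,suppress=True)
s=snap("side","side9");cv2.imwrite("pics/side9z.png",cv2.resize(s[130:250,220:370,::-1],None,fx=5,fy=5))
print([(np.round(r["xy"],1).tolist(),round(r["score"],2)) for r in manip.tip_of("stay_head","side")][:5])
print([(np.round(r["xy"],1).tolist(),round(r["score"],2)) for r in manip.tip_of("stay_pivot","side")][:5])
H=W(-.01,.05,.055);print(H,proj("side",H),proj("side",W(-.01,-.07,.055)),"bar pred",proj("side",bar(1.75)),"zoom",(proj("side",bar(1.75))-[220,130])*5)
s=snap("top","top9");cv2.imwrite("pics/top9z.png",cv2.resize(s[120:270,240:400,::-1],None,fx=4,fy=4))
o=manip.get_obs();print(o["tcp_pos"],phi_of(o["ee_rot"]))
```

```text
[([305.1, 221.2], 0.56), ([327.6, 319.6], 0.53)]
[([318.0, 177.2], 0.51)]
[0.5409 0.061  0.055 ] [306.7648 219.2035] [318.858  178.2699] bar pred [250.3405 131.7398] zoom [151.7027   8.6989]
[0.6687 0.0236 0.2976] 95.36323446009868
```

View pics/side9z.png

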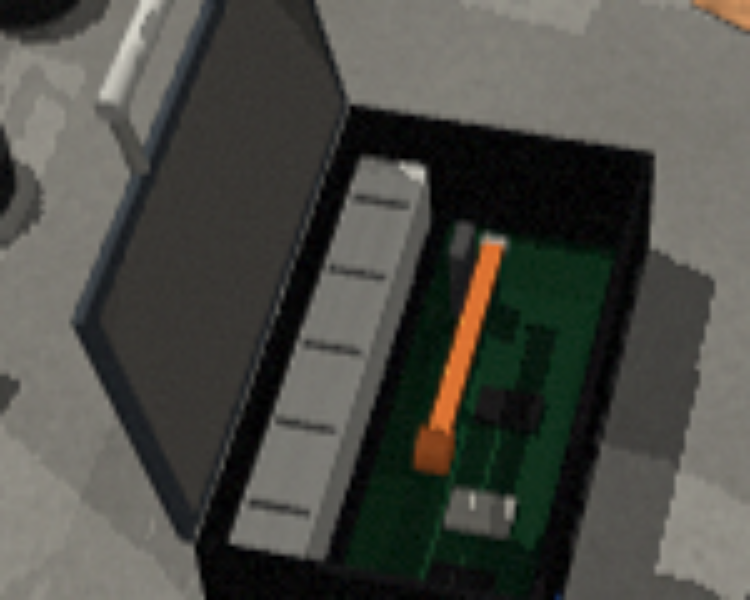

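View pics/top9z.png

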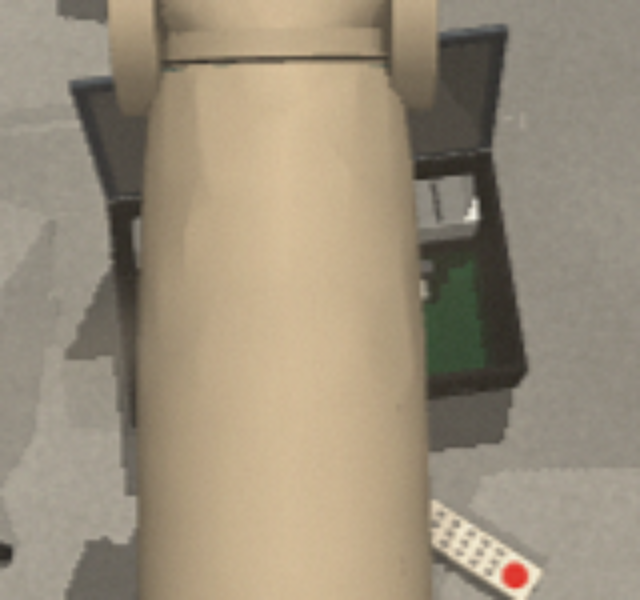

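The cover rests on its stop, released, with its bar where the model predicts. The stay head shows at about (306.7, 220.5), against a predicted (306.8, 219.2). Moving over it.

Run:
```python
from h import *
line(W(-.01,.05,.29),95.39,n=5)
```

```text
at [0.6687 0.0236 0.2976] 95.36
[[0.0197, -0.0495, 0.003, -0.0], [0.0196, -0.0494, 0.003, -0.0001], [0.0197, -0.0495, 0.0031, 0.0], [0.0197, -0.0495, 0.003, -0.0], [0.0197, -0.0494, 0.003, -0.0]]
```

Emit:
drive_tool(
  increments=[
    [0.02,-0.0495,0,0],
    [0.0195,-0.0495,0.003,0],
    [0.0195,-0.0495,0.003,0],
    [0.0195,-0.0495,0.003,0],
    [0.0195,-0.0495,0.003,0],
    [0,0,0.05,0],
    [0,0,0.07,0],
    [0,0,0.07,0],
    [0,0,0.06,0],
    [0,0,0.04,0],
  ],
  fingers=28,
)

```text
time: 16.72
tcp_pos: [0.5388, 0.0608, 0.1434]
ee_rot: [0.673, 0.739, -0.002, -0.002]
contact_force: [0.3, -0.8, 0.4]
gripper_width: 0.0282
```

Emit:
drive_tool(
  increments=[
    [0,0,0,0],
    [0,0,0,0],
  ],
)

```text
time: 16.88
tcp_pos: [0.5402, 0.0608, 0.1471]
ee_rot: [0.673, 0.739, -0.001, -0.001]
contact_force: [-0.4, -0.1, 0.3]
gripper_width: 0.0278
```

Run:
```python
from h import *
line(W(-.01,.05,.041),95.39,n=8)
s=snap("side","side10");cv2.imwrite("pics/side10z.png",cv2.resize(s[110:260,220:400,::-1],None,fx=4,fy=4))
```

```text
at [0.5402 0.0608 0.1471] 95.36
[[0.0, 0.0002, 0.0265, -0.0], [0.0001, 0.0002, 0.0266, -0.0], [0.0, 0.0002, 0.0265, -0.0001], [0.0001, 0.0002, 0.0265, 0.0], [-0.0, 0.0001, 0.0266, 0.0], [0.0, 0.0002, 0.0265, -0.0], [0.0001, 0.0002, 0.0265, -0.0], [0.0, 0.0002, 0.0265, -0.0]]
```

View pics/side10z.png

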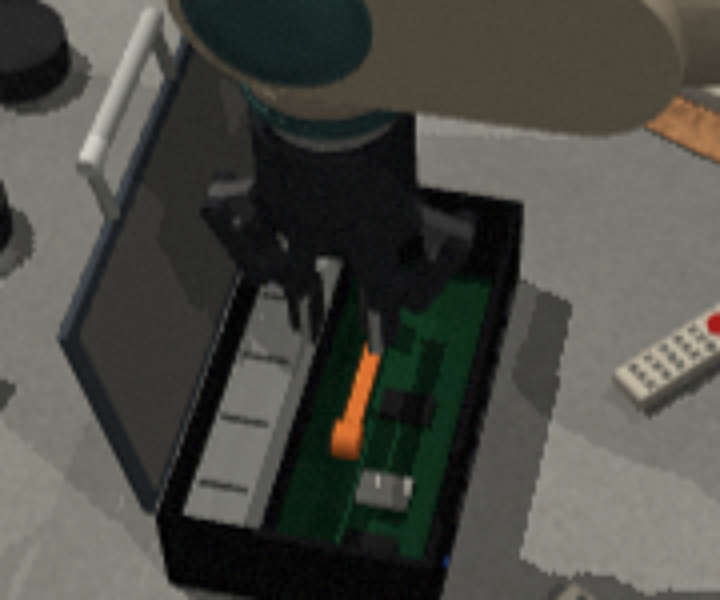

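Emit:
drive_tool(
  increments=[
    [0,0.0005,0.03,0],
    [0,0.0005,0.035,0],
    [0,0,0.035,0],
    [0,0,0.035,0],
    [0,0,0.03,0],
    [0,0,0.02,0],
    [0,0,0.015,0],
    [0,0,0.01,0],
    [0,0,0,0],
    [0,0,0,0],
  ],
)

```text
time: 17.77
tcp_pos: [0.5421, 0.0609, 0.0443]
ee_rot: [0.673, 0.739, 0.0, 0.0]
contact_force: [0.3, 0.8, -0.0]
gripper_width: 0.0281
```

Run:
```python
from h import *
line(W(-.01,.05,.041),95.39,n=1)
s=snap("side","side11");cv2.imwrite("pics/side11z.png",cv2.resize(s[130:250,240:390,::-1],None,fx=5,fy=5))
```

```text
at [0.5421 0.0609 0.0443] 95.37
[[0.0004, -0.0024, 0.0065, -0.0001]]
```

View pics/side11z.png

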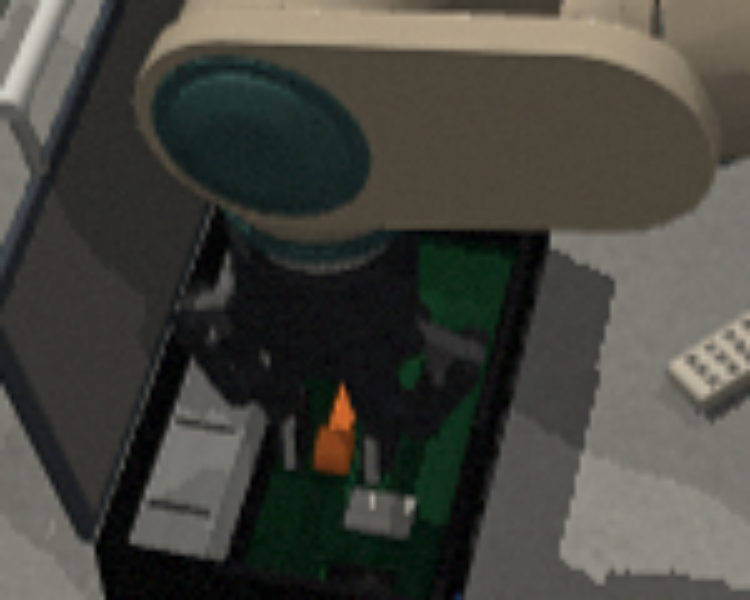

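The head sits midway between the fingers. Closing.

Emit:
drive_tool(
  increments=[
    [0,-0.001,0.005,0],
    [0,0,0,0],
    [0,0,0,0],
    [0,0,0,0],
    [0,0,0,0],
  ],
  fingers=5,
  newtons=25,
)

```text
time: 18.23
tcp_pos: [0.5424, 0.0609, 0.042]
ee_rot: [0.673, 0.739, 0.001, 0.001]
contact_force: [5.9, 0.2, 1.5]
gripper_width: 0.0133
```

```bash
cat >> h.py <<'E'
def head(s): return W(-.01,-.07+.12*np.cos(s),.055+.12*np.sin(s))
def sarc(a,b,n):
    f=phi_of(manip.get_obs()["ee_rot"]); q=[head(t) for t in np.linspace(a,b,n+1)]
    rows(q[1:],[f]*n,start=(q[0],f))
E
python3 - <<'E'
from h import *
o=manip.get_obs();print(o["tcp_pos"],phi_of(o["ee_rot"]),o["contact_force"],o["gripper_width"])
sarc(0,1.75,20)
E
```

```text
[0.54235313 0.06092404 0.04198201] 95.36436668441698 [5.94246067 0.15303564 1.51317497] 0.01330608060733054
[[-0.0009, 0.0, -0.021, -0.0], [-0.0028, 0.0, -0.0208, -0.0], [-0.0045, 0.0, -0.0205, -0.0], [-0.0064, 0.0, -0.02, -0.0], [-0.008, 0.0, -0.0194, -0.0], [-0.0097, 0.0, -0.0186, -0.0], [-0.0113, 0.0, -0.0177, -0.0], [-0.0128, 0.0, -0.0166, -0.0], [-0.0143, 0.0, -0.0155, -0.0], [-0.0155, 0.0, -0.0141, -0.0]]
[[-0.0166, 0.0, -0.0127, -0.0], [-0.0178, 0.0001, -0.0113, -0.0], [-0.0186, -0.0, -0.0096, -0.0], [-0.0195, -0.0, -0.008, -0.0], [-0.02, -0.0, -0.0062, -0.0], [-0.0205, -0.0, -0.0045, -0.0], [-0.0208, -0.0, -0.0027, -0.0], [-0.021, 0.0, -0.0008, -0.0], [-0.021, 0.0, 0.001, -0.0], [-0.0208, 0.0, 0.0028, -0.0]]
```

Emit:
drive_tool(
  increments=[
    [-0.001,0.001,-0.021,0],
    [-0.0028,0.001,-0.021,0],
    [-0.0045,0,-0.0205,0],
    [-0.0064,0,-0.02,0],
    [-0.008,0,-0.0194,0],
    [-0.0097,0,-0.0186,0],
    [-0.0113,0,-0.0177,0],
    [-0.0128,0,-0.0166,0],
    [-0.0143,0,-0.0155,0],
    [-0.0155,0,-0.014,0],
  ],
)

```text
time: 19.07
tcp_pos: [0.5464, 0.0178, 0.1335]
ee_rot: [0.673, 0.739, 0.0, 0.0]
contact_force: [6.0, 0.1, -3.9]
gripper_width: 0.0133
```

Run:
```python
from h import *
o=manip.get_obs();print(o["tcp_pos"],phi_of(o["ee_rot"]),o["contact_force"],o["gripper_width"],head(.875)-[0,0,.013])
s=snap("side","side12");cv2.imwrite("pics/side12z.png",cv2.resize(s[110:250,240:400,::-1],None,fx=4,fy=4))
```

```text
[0.54640947 0.01781604 0.13346804] 95.37209310048063 [ 6.01808197  0.14129281 -3.881275  ] 0.013343643735361493 [0.54499422 0.01814968 0.13410522]
```

View pics/side12z.png

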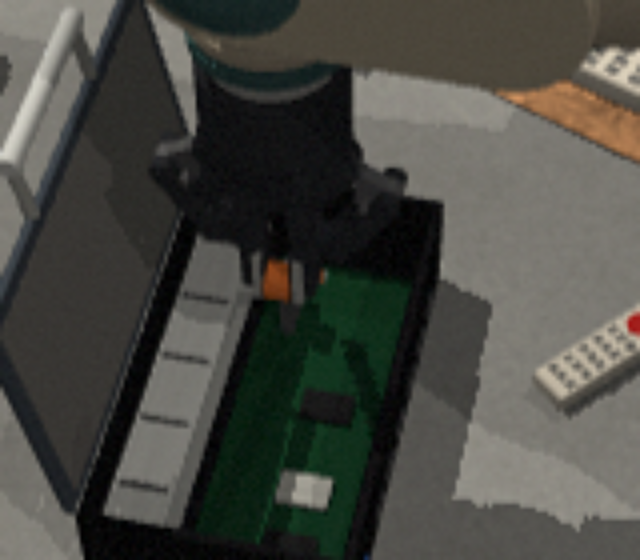

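The stay is coming up in the grip. Continuing.

Emit:
drive_tool(
  increments=[
    [-0.0166,0,-0.0127,0],
    [-0.0178,0,-0.0113,0],
    [-0.0186,0,-0.0096,0],
    [-0.0195,0,-0.008,0],
    [-0.02,0,-0.0062,0],
    [-0.0205,0,-0.0045,0],
    [-0.0208,0,-0.0027,0],
    [-0.021,0,-0.0008,0],
    [-0.021,0,0.001,0],
    [-0.0208,0,0.0028,0],
  ],
)

```text
time: 19.95
tcp_pos: [0.5559, -0.08, 0.1598]
ee_rot: [0.673, 0.74, 0.001, 0.0]
contact_force: [4.4, 2.3, 1.8]
gripper_width: 0.0135
```

Emit:
drive_tool(
  increments=[
    [-0.004,0,0.0007,0],
    [0,0,0,0],
    [0,0,0,0],
  ],
)

```text
time: 20.2
tcp_pos: [0.5561, -0.0824, 0.1594]
ee_rot: [0.673, 0.739, 0.001, 0.001]
contact_force: [5.3, -0.1, 2.9]
gripper_width: 0.0134
```

Run:
```python
from h import *
o=manip.get_obs();print(o["tcp_pos"],phi_of(o["ee_rot"]),o["contact_force"],o["gripper_width"],head(1.75)-[0,0,.013])
s=snap("side","side13");cv2.imwrite("pics/side13z.png",cv2.resize(s[70:250,240:440,::-1],None,fx=3,fy=3))
```

```text
[ 0.55609946 -0.08238311  0.15941184] 95.34015371608363 [ 5.3008208  -0.11809842  2.92161826] 0.013358392690246204 [ 0.55422885 -0.07972478  0.16007831]
```

View pics/side13z.png

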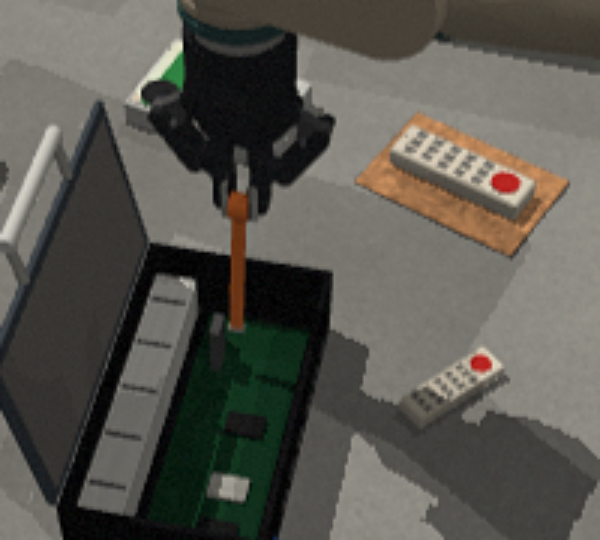

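Emit:
drive_tool(
  increments=[
    [-0.004,0,0.0007,0],
    [0,0,0,0],
    [0,0,0,0],
  ],
)

```text
time: 20.5
tcp_pos: [0.5562, -0.0841, 0.159]
ee_rot: [0.673, 0.739, 0.001, 0.001]
contact_force: [5.3, 1.8, 3.8]
gripper_width: 0.013
```

Emit:
drive_tool(
  increments=[
    [-0.004,0,0.0007,0],
    [0,0,0,0],
    [0,0,0,0],
  ],
)

```text
time: 20.75
tcp_pos: [0.5564, -0.0861, 0.1586]
ee_rot: [0.673, 0.739, 0.001, 0.001]
contact_force: [5.0, 1.4, 2.6]
gripper_width: 0.0136
```

Gravity will seat the stay against its stop. It is well past upright, so I'll release and rise.

Emit:
drive_tool(
  increments=[
    [0,0,0,0],
    [0,0,0,0],
    [0,0,0,0],
    [0,0,0,0],
  ],
  fingers=28,
)

```text
time: 21.08
tcp_pos: [0.5554, -0.086, 0.1575]
ee_rot: [0.673, 0.739, -0.001, -0.001]
contact_force: [-0.6, 0.3, -0.2]
gripper_width: 0.0279
```

Emit:
drive_tool(
  increments=[
    [0,0,-0.02,0],
    [0,0,-0.05,0],
    [0,0,-0.07,0],
    [0,0,-0.08,0],
    [0,0,-0.06,0],
    [0,0,-0.03,0],
    [0,0,0,0],
  ],
)

```text
time: 21.67
tcp_pos: [0.5567, -0.0861, 0.3189]
ee_rot: [0.673, 0.739, 0.002, 0.004]
contact_force: [-0.1, 0.1, 0.8]
gripper_width: 0.0279
```

Run:
```python
from h import *
o=manip.get_obs();print(o["tcp_pos"],phi_of(o["ee_rot"]),o["contact_force"],o["gripper_width"])
s=snap("side","side14");cv2.imwrite("pics/side14z.png",cv2.resize(s[70:250,240:440,::-1],None,fx=3,fy=3))
print("head",(proj("side",head(1.75))-[240,70])*3,"bar",proj("side",bar(1.75)))
print([(np.round(r["xy"],1).tolist(),round(r["score"],2)) for r in manip.tip_of("stay_head","side")][:3],proj("side",head(1.75)))
print([(np.round(r["xy"],1).tolist(),round(r["score"],2)) for r in manip.tip_of("cover_handle","side")][:3])
b=bar(1.75); line([b[0],b[1],.33],95.39)
```

```text
[ 0.55666553 -0.08608544  0.31890161] 95.36021841269117 [-0.08504617  0.05714927  0.75139618] 0.027857945920049403
head [240.93121848 200.28714806] bar [250.34053741 131.73977142]
[([319.0, 137.8], 0.54)] [320.31040616 136.76238269]
[([251.3, 133.1], 0.98)]
at [ 0.5556 -0.0858  0.3119] 95.36
[[0.0391, 0.0481, -0.0072, -0.0], [0.039, 0.0481, -0.0073, -0.0001], [0.039, 0.0481, -0.0072, 0.0], [0.0391, 0.0482, -0.0073, -0.0], [0.039, 0.0481, -0.0072, -0.0001]]
```

View pics/side14z.png

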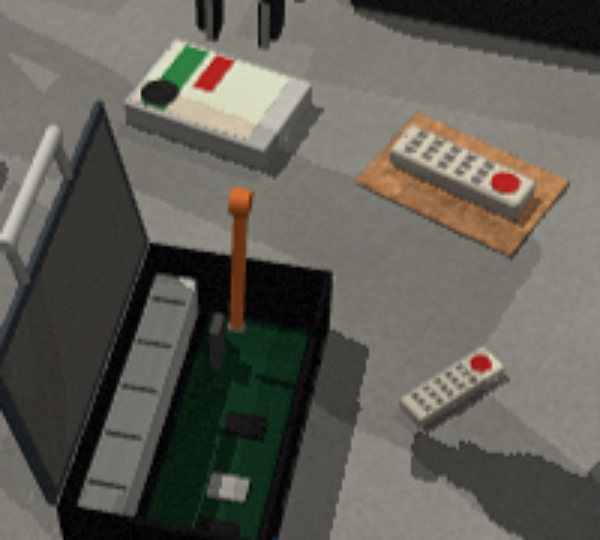

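The stay stands on its stop, with the head where predicted. The cover is still fully back. Returning to the handle.

Emit:
drive_tool(
  increments=[
    [0.039,0.0485,0,0],
    [0.039,0.0485,0,0],
    [0.039,0.0485,0,0],
    [0.039,0.0485,0,0],
    [0.039,0.0485,0,0],
    [0,0,0,0],
    [0,0,0,0],
    [0,0,0,0],
  ],
  fingers=26,
)

```text
time: 22.48
tcp_pos: [0.6671, 0.0222, 0.3114]
ee_rot: [0.673, 0.739, -0.001, -0.001]
contact_force: [-0.6, -0.6, 1.4]
gripper_width: 0.0262
```

Run:
```python
from h import *
line([.668,.0236,.240],95.39,n=8)
s=snap("side","side15");cv2.imwrite("pics/side15z.png",cv2.resize(s[50:230,200:400,::-1],None,fx=3,fy=3))
```

```text
at [0.6671 0.0222 0.3114] 95.36
[[0.0003, 0.0002, 0.0179, -0.0], [0.0003, 0.0003, 0.0178, -0.0], [0.0004, 0.0002, 0.0179, -0.0001], [0.0003, 0.0003, 0.0178, 0.0], [0.0003, 0.0002, 0.0179, -0.0], [0.0003, 0.0003, 0.0178, -0.0], [0.0003, 0.0002, 0.0179, -0.0001], [0.0003, 0.0003, 0.0178, 0.0]]
```

View pics/side15z.png

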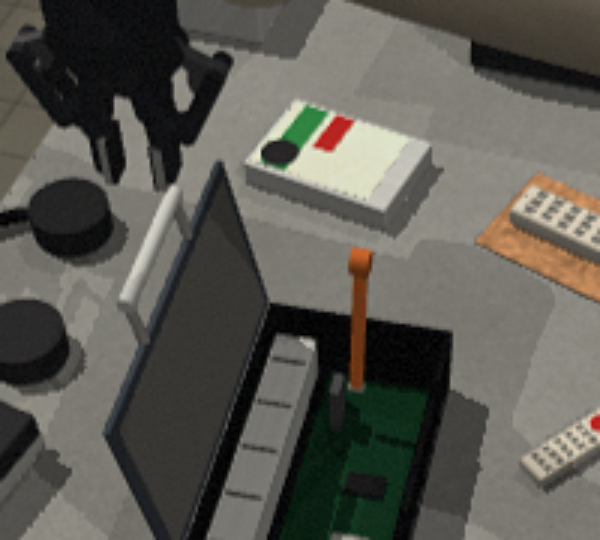

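Emit:
drive_tool(
  increments=[
    [0.001,0.001,0.02,0],
    [0.001,0.001,0.025,0],
    [0,0,0.025,0],
    [0,0,0.025,0],
    [0,0,0.02,0],
    [0,0,0.015,0],
    [0,0,0.01,0],
    [0,0,0.003,0],
    [0,0,0,0],
    [0,0,0,0],
  ],
)

```text
time: 23.37
tcp_pos: [0.6686, 0.0236, 0.2423]
ee_rot: [0.673, 0.739, 0.0, 0.0]
contact_force: [0.5, 0.1, -0.8]
gripper_width: 0.026
```

Emit:
drive_tool(
  increments=[
    [0,0,0,0],
    [0,0,0,0],
    [0,0,0,0],
    [0,0,0,0],
  ],
  fingers=4,
  newtons=30,
)

```text
time: 23.7
tcp_pos: [0.6679, 0.0236, 0.2425]
ee_rot: [0.673, 0.739, -0.0, -0.0]
contact_force: [-5.6, -0.3, 2.0]
gripper_width: 0.0107
```

Run:
```python
from h import *
o=manip.get_obs();print(o["tcp_pos"],phi_of(o["ee_rot"]),o["contact_force"],o["gripper_width"],bar(1.75)-o["tcp_pos"])
arc(1.75,1.05,20,0); arc(1.05,.93,8,0)
```

```text
[0.66786339 0.02356247 0.24253302] 95.36153726964315 [-5.57987193 -0.29495969  1.98853273] 0.010698620400682536 [-0.00164893 -0.00092581  0.01045362]
[[-0.0, -0.0128, -0.0023, -0.0], [-0.0, -0.0129, -0.0019, -0.0], [-0.0, -0.0129, -0.0014, -0.0], [-0.0, -0.013, -0.0009, -0.0], [-0.0, -0.013, -0.0005, -0.0], [-0.0, -0.0131, -0.0, -0.0], [-0.0, -0.013, 0.0004, -0.0], [-0.0001, -0.013, 0.0009, -0.0], [0.0, -0.0129, 0.0013, -0.0], [0.0, -0.0129, 0.0018, -0.0]]
[[0.0, -0.0129, 0.0022, -0.0], [0.0, -0.0127, 0.0027, -0.0], [0.0, -0.0126, 0.0031, -0.0], [0.0, -0.0126, 0.0036, -0.0], [0.0, -0.0124, 0.004, -0.0], [-0.0, -0.0122, 0.0044, -0.0], [-0.0, -0.0121, 0.0048, -0.0], [-0.0, -0.0119, 0.0053, -0.0], [-0.0, -0.0117, 0.0057, -0.0], [-0.0, -0.0115, 0.0061, -0.0]]
[[-0.0, -0.0049, 0.0027, -0.0], [-0.0, -0.0048, 0.0028, -0.0], [-0.0, -0.0048, 0.0029, -0.0], [-0.0, -0.0047, 0.003, -0.0], [-0.0, -0.0047, 0.003, -0.0], [-0.0, -0.0046, 0.0031, -0.0], [-0.0, -0.0046, 0.0031, -0.0], [-0.0, -0.0046, 0.0033, -0.0]]
```

Emit:
drive_tool(
  increments=[
    [0,-0.0128,-0.0023,0],
    [0,-0.0128,-0.0019,0],
    [0,-0.0129,-0.0014,0],
    [0,-0.013,-0.0009,0],
    [0,-0.013,-0.0005,0],
    [0,-0.013,0,0],
    [0,-0.013,0.0004,0],
    [0,-0.013,0.0009,0],
    [0,-0.0129,0.0013,0],
    [0,-0.0129,0.0018,0],
  ],
)

```text
time: 24.53
tcp_pos: [0.6033, 0.0174, 0.2426]
ee_rot: [0.673, 0.739, -0.0, -0.0]
contact_force: [0.4, -1.5, 3.9]
gripper_width: 0.0107
```

Emit:
drive_tool(
  increments=[
    [0,-0.0129,0.0022,0],
    [0,-0.0127,0.0027,0],
    [0,-0.0126,0.003,0],
    [0,-0.0126,0.0036,0],
    [0,-0.0124,0.004,0],
    [0,-0.0122,0.0044,0],
    [0,-0.012,0.0048,0],
    [0,-0.0119,0.0053,0],
    [0,-0.0117,0.0057,0],
    [0,-0.0115,0.006,0],
  ],
)

```text
time: 25.37
tcp_pos: [0.5424, 0.0118, 0.2217]
ee_rot: [0.673, 0.739, -0.0, 0.0]
contact_force: [1.4, -1.7, -0.5]
gripper_width: 0.0103
```

Run:
```python
from h import *
o=manip.get_obs();print(o["tcp_pos"],phi_of(o["ee_rot"]),o["contact_force"],o["gripper_width"],bar(1.05)-o["tcp_pos"])
s=snap("side","side16");cv2.imwrite("pics/side16z.png",cv2.resize(s[70:250,220:420,::-1],None,fx=3,fy=3))
```

```text
[0.54243065 0.01180016 0.22170082] 95.36400963997528 [ 1.43739536 -1.66143601 -0.53044841] 0.010289142864550032 [-0.00171051 -0.0010041   0.01163261]
```

View pics/side16z.png

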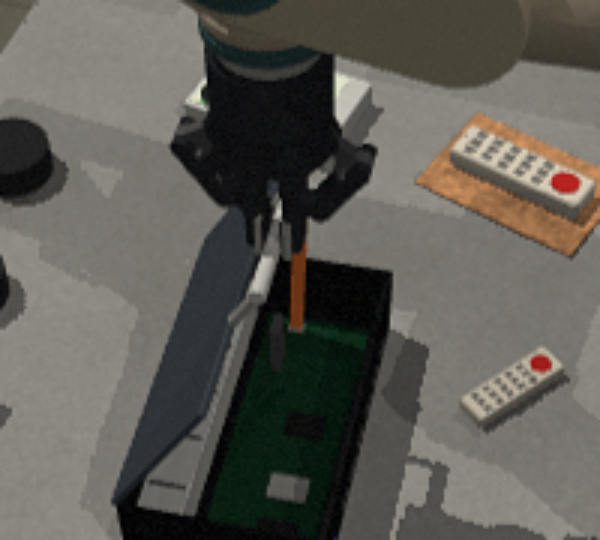

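The cover is at 1.05 rad, just short of the stay. Now creeping down.

Emit:
drive_tool(
  increments=[
    [0,-0.0048,0.0027,0],
    [0,-0.0048,0.0028,0],
    [0,-0.0048,0.0029,0],
    [0,-0.0047,0.003,0],
    [0,0,0,0],
    [0,0,0,0],
  ],
)

```text
time: 25.92
tcp_pos: [0.5335, 0.011, 0.2161]
ee_rot: [0.673, 0.739, -0.0, -0.0]
contact_force: [1.2, -2.2, 0.1]
gripper_width: 0.0101
```

Emit:
drive_tool(
  increments=[
    [0,-0.0023,0.0015,0],
    [0,-0.0023,0.0015,0],
    [0,0,0,0],
    [0,0,0,0],
  ],
)

```text
time: 26.25
tcp_pos: [0.5313, 0.0107, 0.2147]
ee_rot: [0.673, 0.739, -0.0, 0.0]
contact_force: [0.3, -2.1, -0.7]
gripper_width: 0.0104
```

Emit:
drive_tool(
  increments=[
    [0,-0.0023,0.0016,0],
    [0,-0.0023,0.0016,0],
    [0,0,0,0],
    [0,0,0,0],
  ],
)

```text
time: 26.58
tcp_pos: [0.5289, 0.0105, 0.2132]
ee_rot: [0.673, 0.739, -0.0, -0.0]
contact_force: [-1.1, -1.1, 0.6]
gripper_width: 0.0106
```

Emit:
drive_tool(
  increments=[
    [0,-0.0023,0.0016,0],
    [0,-0.0023,0.0016,0],
    [0,0,0,0],
    [0,0,0,0],
  ],
)

```text
time: 26.92
tcp_pos: [0.5275, 0.0104, 0.2123]
ee_rot: [0.673, 0.739, 0.001, 0.001]
contact_force: [5.6, -0.8, 4.1]
gripper_width: 0.0107
```

Run:
```python
from h import *
o=manip.get_obs();t=o["tcp_pos"]; print(t,o["contact_force"])
for a in (.9,.93,.96,.99): print(a,bar(a)-[-.0017,-.001,.0116])
s=snap("side","side17");cv2.imwrite("pics/side17z.png",cv2.resize(s[90:230,240:400,::-1],None,fx=4,fy=4))
s=snap("top","top17");cv2.imwrite("pics/top17z.png",cv2.resize(s[120:240,240:400,::-1],None,fx=4,fy=4))
```

```text
[0.52747051 0.01039204 0.2122947 ] [ 5.64523811 -0.79911727  4.07080855]
0.9 [0.51919974 0.00960517 0.20646364]
0.93 [0.52365716 0.01002574 0.20979481]
0.96 [0.52821204 0.0104555  0.21299019]
0.99 [0.53286031 0.01089407 0.2160469 ]
```

View pics/side17z.png

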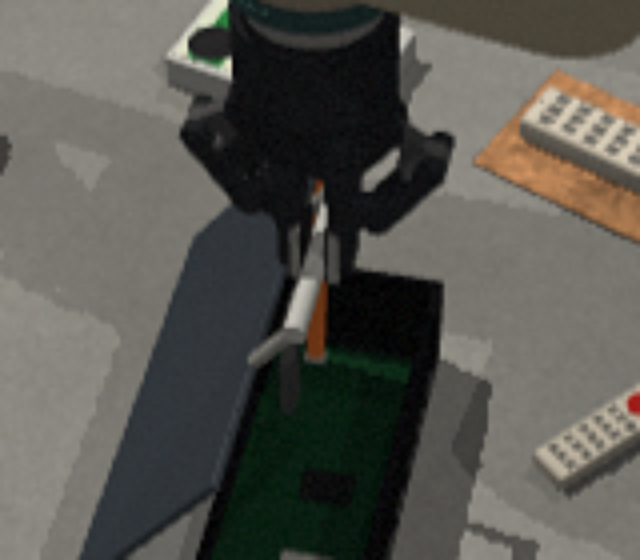

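View pics/top17z.png

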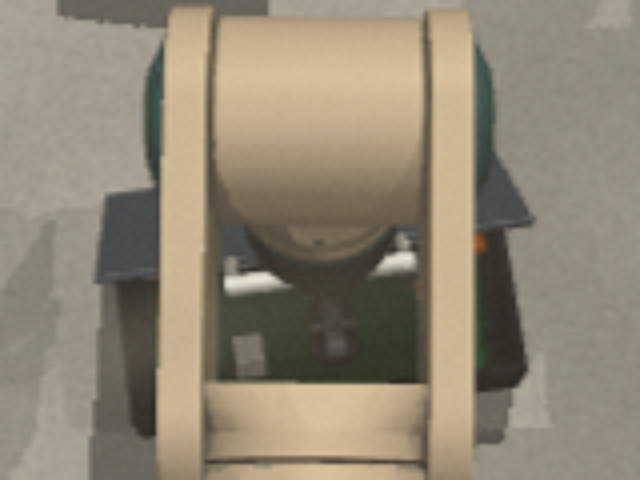

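Emit:
drive_tool(
  increments=[
    [0,-0.0012,0.0008,0],
    [0,0,0,0],
    [0,0,0,0],
  ],
)

```text
time: 27.27
tcp_pos: [0.5272, 0.0104, 0.2121]
ee_rot: [0.673, 0.739, 0.001, 0.001]
contact_force: [6.1, -0.7, 3.7]
gripper_width: 0.0107
```

The cover is resting on the stay: the pose no longer moves and the force has risen. Opening gently.

Emit:
drive_tool(
  increments=[
    [0,0.001,-0.0008,0],
    [0,0,0,0],
    [0,0,0,0],
    [0,0,0,0],
    [0,0,0,0],
  ],
  fingers=22,
)

```text
time: 27.68
tcp_pos: [0.5263, 0.0104, 0.2111]
ee_rot: [0.673, 0.739, -0.0, -0.0]
contact_force: [0.0, 0.4, 0.4]
gripper_width: 0.0218
```

Run:
```python
from h import *
s=snap("side","side18");cv2.imwrite("pics/side18z.png",cv2.resize(s[90:230,240:400,::-1],None,fx=4,fy=4))
```

```text
(no output)
```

View pics/side18z.png

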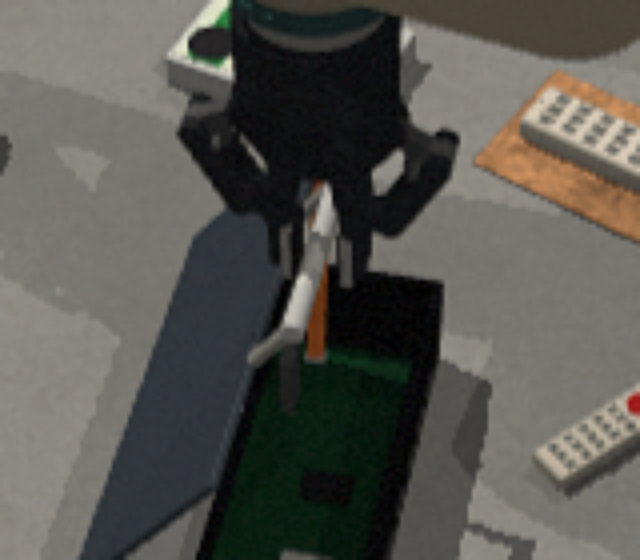

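The cover hasn't moved, with the fingers clear of the bar. Rising straight up.

Emit:
drive_tool(
  increments=[
    [0,0,-0.01,0],
    [0,0,-0.02,0],
    [0,0,-0.03,0],
    [0,0,-0.05,0],
    [0,0,-0.05,0],
    [0,0,-0.04,0],
  ],
)

```text
time: 28.23
tcp_pos: [0.5266, 0.0104, 0.3148]
ee_rot: [0.673, 0.739, 0.001, 0.001]
contact_force: [0.4, 0.1, 1.1]
gripper_width: 0.0221
```

Emit:
drive_tool(
  increments=[
    [0,-0.04,0,0],
    [0,-0.06,0,0],
    [0,-0.06,0,0],
    [0,-0.04,0,0],
    [-0.03,0,0,0],
    [-0.06,0,0,0],
    [-0.07,0,0,0],
    [-0.07,0,0,0],
    [-0.06,0,0,0],
    [-0.04,0,0,0],
  ],
)

```text
time: 29.07
tcp_pos: [0.4422, -0.1658, 0.3126]
ee_rot: [0.674, 0.739, -0.0, 0.001]
contact_force: [0.0, 1.2, 0.1]
gripper_width: 0.0223
```

Emit:
drive_tool(
  increments=[
    [-0.04,0,0,0],
    [-0.05,0,0,0],
    [-0.06,0,0,0],
    [-0.05,0,0,0],
    [0,0,0,0],
    [0,0,0,0],
    [0,0,0,0],
    [0,0,0,0],
  ],
)

```text
time: 29.73
tcp_pos: [0.4519, -0.262, 0.3124]
ee_rot: [0.673, 0.74, 0.0, 0.0]
contact_force: [0.2, 0.7, -0.2]
gripper_width: 0.022
```

Run:
```python
from h import *
o=manip.get_obs();print(o["time"],o["tcp_pos"],o["contact_force"],abs(o["qvel"]).max())
snap("side","side19");snap("top","top19")
print(proj("side",bar(.955)),proj("top",bar(.955)))
for c in("side","top"): 
  for t in("cover_handle","stay_head","tripod_center","drive_center","amp_center","remote_center"):print(c,t,[(np.round(r["xy"],1).tolist(),round(r["score"],2)) for r in manip.tip_of(t,c)][:3])
```

```text
29.7333 [ 0.45193045 -0.26204652  0.31236341] [ 0.17161603  0.65088015 -0.16268515] 0.004702566639977018
[319.63675264 152.73488411] [320.58783543 188.75526895]
side cover_handle [([318.8, 155.8], 0.76)]
side stay_head [([275.9, 191.4], 0.44)]
side tripod_center [([324.6, 319.6], 0.66), ([182.4, 318.5], 0.23)]
side drive_center [([311.7, 104.2], 0.64), ([391.0, 132.0], 0.63)]
side amp_center [([180.4, 322.9], 0.62), ([318.5, 153.9], 0.3)]
side remote_center [([392.1, 127.2], 0.94), ([389.8, 195.2], 0.79), ([373.5, 270.1], 0.68)]
top cover_handle [([321.1, 188.8], 0.58)]
top stay_head [([353.1, 178.8], 0.52)]
top tripod_center [([205.3, 247.6], 0.8)]
top drive_center [([441.1, 151.0], 0.87), ([354.1, 181.0], 0.29)]
top amp_center [([198.1, 148.2], 0.89)]
top remote_center [([280.4, 268.7], 0.92), ([356.3, 257.5], 0.55)]
```

View pics/side19.png

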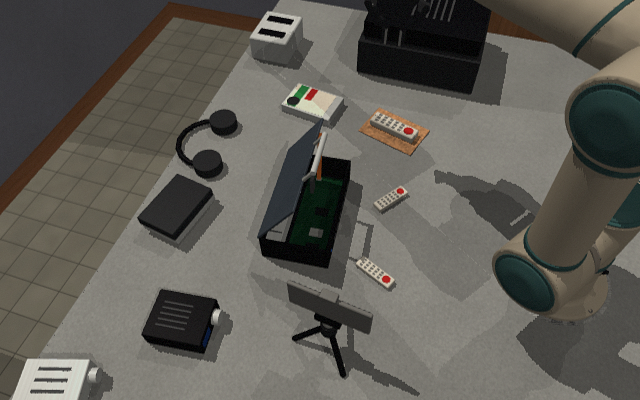

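View pics/top19.png

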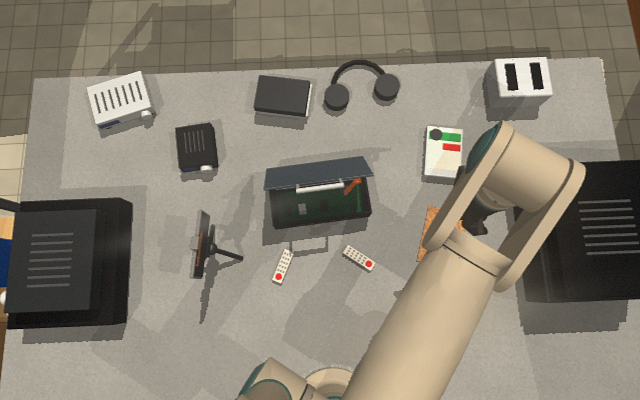

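The cover is propped on the stay, with its handle at (319,155) in the side view and (321,189) in the top view. The remote is on the mat, and the tripod, drive and amp haven't moved. The arm is clear, so I'm handing the job in.

```bash
python3 -c "
from cell import manip
print(manip.job_done())"
```

```text
the job is handed in; nothing more can be done
None
```

The job is done and handed in; the last clock reading was 29.7 s, against a limit of 72 s.

- **Steps, in order:** I laid the large remote buttons-up, centred on the cork mat. I then swung the cover back to its stop, flipped the stay past upright to its stop, lowered the cover in the grip onto the stay, and let go.
- **Final checks:** In the last pictures from both cameras the cover rests on the raised stay at about 0.955 rad (the text says about 0.97), within what I can measure. The handle did not move when I released it. The tripod, drive and amp sit where they started, give or take a few pixels of detector scatter. The arm is clear and still.
- **Disagreements:** While I pushed the stay to its stop, the force showed no clear contact and the tool went 6 mm past the predicted point. After release, the picture showed the head within about 2 pixels of its predicted stop position. In the last pictures the arm hid the mat from the top camera, so the remote's final place was confirmed by the side view only. The side camera's stay-head detection there scored low and was clearly wrong.

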